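# Clamp an inking block on the sloping carving rest

### The job

Lay the wooden block lengthwise on the sloping rest, centred in front of the clamp jaw and with its end against the low backstop, and let go of it. With the red cam lever still open, turn the brass thumb nut clockwise until the jaw just bears on the block and the gauge needle just stirs, then flip the lever all the way over so that the block is locked with the needle standing in the green; never drive the needle into the red, and do not disturb the jar, dropper bottle or ramekin.

Things in the scene. Friction and masses are not known exactly. Their poses are not given: they have to be found in the camera images.
- rest: Sloping wooden carving rest with a cam clamp, fixed, 205 x 186 mm on the bench; origin at the centre of its underside, x axis up the slope (away from the robot at yaw 0). Its plywood deck, 220 x 186 mm, rises at 30 degrees along +x from a low dark backstop to about 120 mm high. The rubber-faced steel jaw starts 3 to 7 mm clear of a block that lies against the backstop: worn, so not readable.
- seat (a point): Where the centre of the block's underside belongs, on the deck surface. Its axes are the deck's: x up the slope, y left across it, z square off the deck (30 degrees from vertical, leaning to the robot). In these axes, in mm: backstop face at x -37.5 (18 high, 100 wide); open jaw face at x +40 to +45 (40 wide, z 4 to 25); blue nut housing and cam head x 71 to 112, y -16 to 96, z 0 to 26.
- block: Wooden inking block 45 x 75 x 30 mm (x, y, z), 0.11 kg give or take a third, loose, lying flat on the bench; origin at the centre of its underside. On the rest its 75 mm length (own y, either way round) runs up the slope. Wood on wood grips: it does not slide down by itself.
- nut_grip (a point): Middle of the brass thumb bar of the adjusting nut, at 89.5, 72, 46 mm in the axes of seat. Bar 40 mm long (own x), 12 mm thick (own y), 25 mm high on a steel disc of 40 mm diameter; this point is 13 mm above the disc, 12 mm below the bar's top. Own z is the nut's axis, square off the deck. Take it across the 12 mm. It turns at 0.11 N m and stays where it is left.
- nut (a joint): Turn of the nut, rad, 0 to 4.5, growing clockwise seen from above (off the deck); starts between 0 and 0.9. One rad advances the jaw 2.5 mm down the slope. Bringing the jaw to the block takes 1.1 to 3 rad from the start.
- lever_pivot (a point): Axis of the cam lever, between two blue ears (to 46 mm above the deck) on the cam head, at 89.5 less 2.5 per rad of the nut, 0, 36 mm in the axes of seat: the nut moves head, lever, gauge and jaw together down the slope. These axes too are the deck's. The lever turns about y.
- lever_tip (a point): Centre of the rounded end (radius 6 mm, 16 mm wide) of the red cam lever, 66 mm from its pivot; the lever is 12 mm wide and 8 mm thick. Own z runs along the lever, away from the pivot; own x is the side towards which it is flipped.
- lever (a joint): Angle of the cam lever, rad: 0 open, standing square off the deck; it flips up the slope (away from the backstop) and locks at its stop, 1.55, lying along the deck above the housing. It drives the jaw evenly 4 mm down the slope; the cam is self-locking, so it stays where it is left. About 3 N at the tip is enough. Starts between 0 and 0.2.
- needle (a joint): Needle of the force gauge (white dial 49 mm across, 48 mm right of the lever): rad clockwise from the black zero mark, 0.08 rad per N. The jaw is sprung: with it on the block one rad of the nut moves the needle 1 rad, a whole flip of the lever 1.6 rad. Green 1.28 to 1.92, red from 2.2. So the nut is right when, lever fully open, the needle has just left zero (0.03 to 0.25).
- small_jar: Bystander: glass jar 58 x 68 mm high, loose, to the left of the rest; origin at the centre of its underside.
- dropper: Bystander: brown dropper bottle 33 x 96 mm high, loose, behind the rest; origin at the centre of its underside.
- ramekin: Bystander: small white ramekin 67 x 40 mm high, loose, in front of the rest; origin at the centre of its underside.
Things that resemble listed ones, but are neither listed nor needed, are in the scene too. Leave any blue or pink look-alike of the block alone.

How it is judged (in metres and radians):
On the way, in this order (a step that is already met when the one before it is completed fails the run):
1. the block lies on the deck, within 6 mm of the backstop and 12 mm of the middle of the jaw, lengthwise up the slope, released, with the lever open (x of block in the frame of seat between -0.004 and 0.006 m and y of block in the frame of seat between -0.012 and 0.012 m and z of block in the frame of seat below 0.004 m and angle between the y axis of block and the x axis of seat, either way round below 0.15 rad and contact force between the fingers and block below 0.2 N and value of joint lever below 0.35 rad), for 0.2 s.
2. with the lever open (below 0.35 rad) the nut has brought the jaw onto the block: the needle stands between 0.02 and 0.45 rad (value of joint lever below 0.35 rad and value of joint needle between 0.02 and 0.45 rad), for 0.2 s.
3. the lever is fully over (past 1.45 rad) and the needle stands in the green (value of joint lever above 1.45 rad and value of joint needle between 1.28 and 1.92 rad), for 0.2 s.
At the end, for the whole second after the job is handed in: The lever is locked past 1.45 rad, the needle stands in the green (1.28 to 1.92 rad), and the block lies flat and at rest on the deck, lengthwise within 0.12 rad, its end within 3 mm of the backstop and its middle within 12 mm of the jaw's (all of step 3 and x of block in the frame of seat between -0.004 and 0.003 m and y of block in the frame of seat between -0.012 and 0.012 m and z of block in the frame of seat below 0.004 m and angle between the y axis of block and the x axis of seat, either way round below 0.12 rad and linear speed of block below 0.01 m/s); the robot touches nothing.
It fails at once if the needle is driven into the red (2.2 rad) (value of joint needle above 2.2 rad).
It fails at once if the jar, dropper bottle or ramekin is shifted by more than 25 mm or tipped (distance of any of small_jar, dropper, ramekin from where it was at the start of the episode above 0.025 m or angle between any of small_jar, dropper, ramekin's own z axis and vertical above 0.4 rad).
It also fails if it takes over 67 s, if anything falls off the work surface, if the arm or the gripper's body presses on something with over 40 N, if the wrist force passes 120 N, or if a joint passes its speed limit or range.

### The arm

A 6-joint arm with a two-finger parallel gripper is mounted at the origin on a cart in front of the work surface, level with it; the furniture and walls round the work are solid. World frame = base frame: x ahead of the robot, y to its left, z up, the work surface at z = 0. Lengths are in m, angles in degrees, forces in N, time in s.
With the tool pointing down it reaches from about 0.375 to 0.925 m from the base axis. Payload 5.7 kg.
Tool frame: the origin (TCP) lies on the centre line of the jaws, within the pads' length; the fingertips stand 19 mm ahead of it and the grasp point (between the pads) is the TCP; z points along the fingers, y is the direction in which the jaws open and shut (so a half turn about z gives the same grasp; the last joint's range is limited). The gripper opens to 88 mm and grips with 3 to 60 N. Pads are 20 mm wide; open, the fingers measure 115 mm over their backs; the gripper's body (75 mm by 178 mm) begins 61 mm behind the grasp point.
Start: joints at [64.739, 20.558, 86.54, -0, 72.909, -6.595], TCP at [0.192, 0.568, 0.242] pointing down, gripper open.
Joint ranges: [-170.27, 170.27], [-57.76, 135], [12.27, 136.19], [-55.21, 235.2], [11.17, 155.16], [-170.74, 170.74]. Speed limits (degrees/s): [136.94, 136.94, 180, 180, 180, 180].

### API

Orientations are given as [roll, pitch, yaw] about the fixed x, y, z axes, in that order (R = Rz(yaw) Ry(pitch) Rx(roll)).
In Python, from plant import env gives the robot as it stands.
- The arm moves only by the tool move_arm, never from a script. Its argument "moves" is a list of rows, each a list of 7 numbers: the finger opening in mm, from 0 to 87.8, then the shift along the tool's x, y, z in units of 30 mm (1.0 is 30 mm), then the turn, a rotation vector about the tool's x, y, z in units of 6 degrees (1.0 is 6 degrees). In form: [[grip, x, y, z, ax, ay, az], ...]. A call has exactly 10 rows; each row is the pose to reach, as a shift and turn from the pose measured when the call began, along the tool's axes at that moment; what a row does not reach only later rows make up. A row lasts 1/12 s, in which the tool goes at most 41.7 mm and 7.16 degrees, less where a joint would pass 70% of its speed; a pose out of reach is approached as far as the arm can. A call with a gripper value outside its range is refused whole. The fingers move at their own pace and stop on an object; "force" is the grip in N (left out, the last holds). Time passes only in rows, so rows that repeat a pose let the fingers close, or fill a call up. It gives the time, the measured TCP pose, the force and the opening at its end, in the units of the state.
- env.state(): the state, without advancing time (a new reading comes with each control period).
- env.snapshot(name): name is "scene" or "top"; returns the picture (420x560x3 uint8, blue, green, red); there is no depth.
- env.camera_info(name): a dict with "intrinsics" (3x3 intrinsics, pixels), "view" (4x4, takes a point from world to camera coordinates). Camera axes: x right, y down, z forward; pixel columns grow to the right and rows downward; lengths in m; the calibration is good to about 2 mm. A picture is of the moment at which its call begins. camera_info takes no time and is no camera call.
- env.finish_job(): hands the job in, once; it reports no verdict.
The state is a dict: "clock": time; "joint_pos": joint angles; "qvel": joint speeds; "effort": joint torques, N m; "tcp_pos": TCP position; "eef_rot": TCP orientation; "contact_force": force on the tool from outside, world axes, zero at the start; "torque": the same for the moment, N m; "finger_gap": finger opening in m.
Only numpy, scipy, OpenCV 4.12 (cv2) and the standard library are available. Lean on these libraries where they do the work, as an engineer would, in place of code of your own. Each camera call takes 0.05 s, during which the arm holds its last target.

## Working session

There is one attempt and no reset: what is moved stays moved. The work goes in short steps, Python scripts to look and compute and a tool call to move; the robot and the scene stay as the last step left them, time stands still between calls to the robot, and variables do not carry over. Pictures are saved under pics/ and viewed, and the job is handed in when it is done.

Besides the shell and the picture viewer there is one more tool, called after "Call:" by a JSON object that holds its "op" and its "data". move_arm: Moves the arm, as the interface text tells. Its arguments: {"type":"object","properties":{"moves":{"type":"array"},"force":{"type":"number"}},"required":["moves"]}

```bash
mkdir -p pics; ls
python3 - <<'E'
from plant import env
import cv2
print(env.state())
for n in("scene","top"):
    i=env.snapshot(n); cv2.imwrite(f"pics/{n}0.png",i)
    c=env.camera_info(n); print(n,c)
E
```

```text
pics
{'clock': 0.0, 'joint_pos': array([ 6.47376255e+01,  2.05981542e+01,  8.65964702e+01,  1.42946976e-03,
        7.29091806e+01, -6.59710271e+00]), 'qvel': array([-0.02395701, -0.07667737, -0.0064657 , -0.00155938, -0.07687904,
       -0.02239839]), 'effort': array([-1.43471858e-03, -5.15367079e+01, -2.70730519e+01,  6.72656740e-02,
        3.50987061e-02, -1.32992045e-04]), 'tcp_pos': array([0.19177173, 0.56785449, 0.24082401]), 'eef_rot': array([-1.79897039e+02, -1.32823630e-02,  1.61334295e+02]), 'contact_force': array([0.26616923, 0.3495115 , 0.35213916]), 'torque': array([-0.03057893, -0.00360563,  0.0158361 ]), 'finger_gap': 0.08812599798879213}
scene {'intrinsics': array([[541.27966294,   0.        , 286.87092664],
       [  0.        , 541.27966294, 211.90638358],
       [  0.        ,   0.        ,   1.        ]]), 'view': array([[ 0.91129812, -0.41144911,  0.01566426, -0.52570047],
       [-0.31459385, -0.72031392, -0.61820593,  0.19779878],
       [ 0.26564346,  0.55844202, -0.78586008,  1.34149852],
       [ 0.        ,  0.        ,  0.        ,  1.        ]])}
top {'intrinsics': array([[422.9261313 ,   0.        , 288.76534108],
       [  0.        , 422.9261313 , 211.13657489],
       [  0.        ,   0.        ,   1.        ]]), 'view': array([[ 0.00301719, -0.99982857,  0.018268  , -0.06813935],
       [-0.99633893, -0.00456645, -0.08536912,  0.56350279],
       [ 0.08543791, -0.01794354, -0.99618191,  1.18182339],
       [ 0.        ,  0.        ,  0.        ,  1.        ]])}
```

View pics/scene0.png

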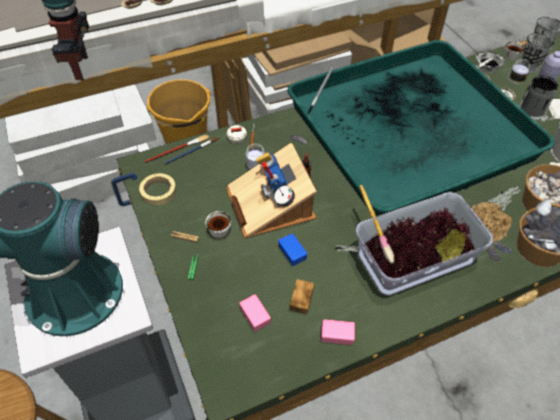

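View pics/top0.png

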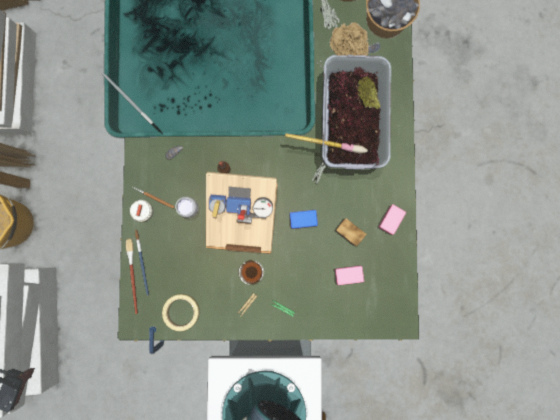

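Run:
```python
import cv2
t=cv2.imread("pics/top0.png"); s=cv2.imread("pics/scene0.png")
cv2.imwrite("pics/t1.png",cv2.resize(t[150:290,180:300],None,fx=5,fy=5,interpolation=cv2.INTER_CUBIC)[:600*2])
cv2.imwrite("pics/t1.png",cv2.resize(t[160:290,190:290],None,fx=4.6,fy=4.6,interpolation=cv2.INTER_CUBIC))
cv2.imwrite("pics/t2.png",cv2.resize(t[200:260,310:400],None,fx=8,fy=8,interpolation=cv2.INTER_CUBIC))
cv2.imwrite("pics/s1.png",cv2.resize(s[130:245,195:335],None,fx=5.2,fy=5.2,interpolation=cv2.INTER_CUBIC))
cv2.imwrite("pics/s2.png",cv2.resize(s[270:320,270:340],None,fx=8,fy=8,interpolation=cv2.INTER_CUBIC))
```

```text
(no output)
```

View pics/t1.png

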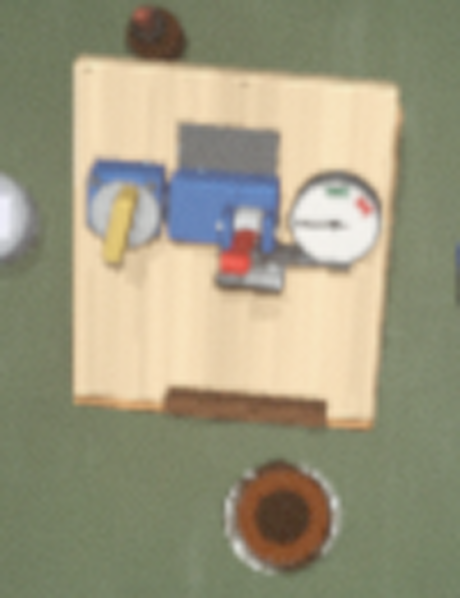

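View pics/t2.png

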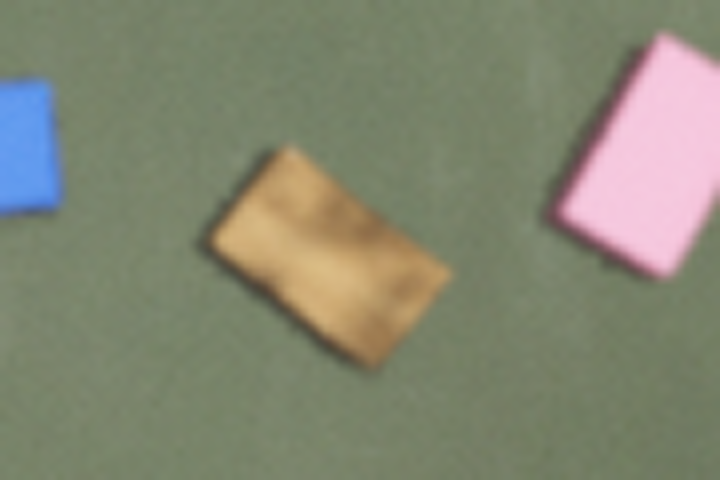

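View pics/s1.png

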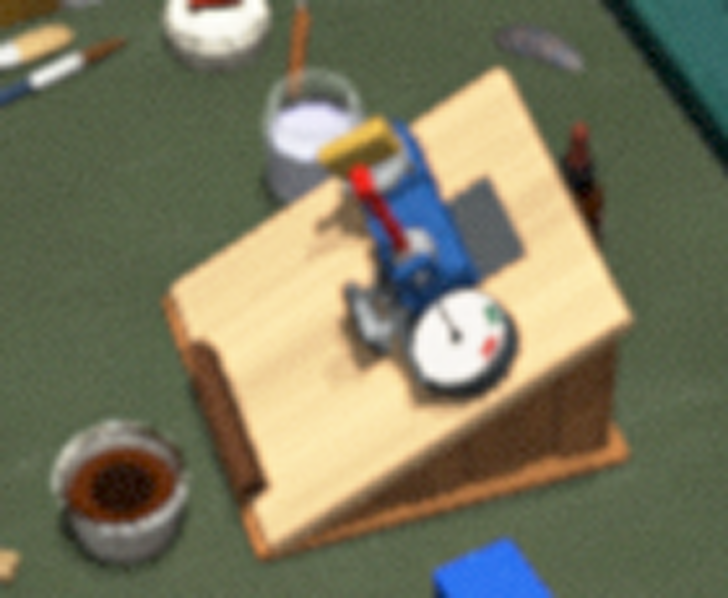

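View pics/s2.png

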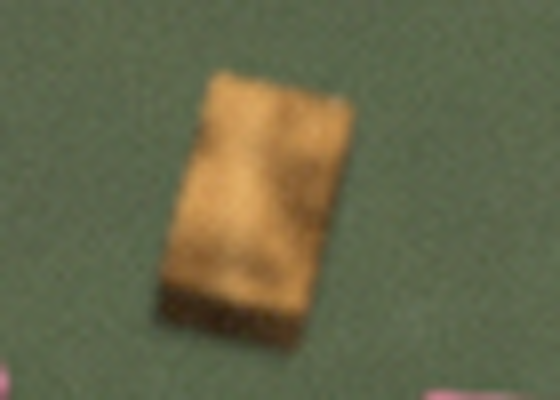

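```bash
cat > h.py <<'E'
import numpy as np, cv2
from plant import env
from scipy.spatial.transform import Rotation as R
from scipy.optimize import least_squares
CI={n:env.camera_info(n) for n in("scene","top")}
def proj(n,P):
    P=np.atleast_2d(P);V=CI[n]["view"];K=CI[n]["intrinsics"]
    c=P@V[:3,:3].T+V[:3,3]; u=c@K.T
    return u[:,:2]/u[:,2:]
def Rseat(yaw): return (R.from_euler('z',yaw)*R.from_euler('y',-np.pi/6)).as_matrix()
E
python3 - <<'E'
from h import *
T=lambda *p:[(x/4.6+190,y/4.6+160) for x,y in p]
S=lambda *p:[(x/5.2+195,y/5.2+130) for x,y in p]
top=np.array(T((75,58),(399,84),(75,402),(373,427),(120,222),(163,411),(325,428)))
sc=np.array(S((500,66),(632,318),(167,297),(265,547),(362,140)))
def pts(p):
    x,y,z,yaw,a,b=p; M=Rseat(yaw);o=np.array([x,y,z])
    L=lambda q:o+M@(np.array(q)/1000)
    a*=1000;b*=1000
    return np.array([L((a+220,b+93,0)),L((a+220,b-93,0)),L((a,b+93,0)),L((a,b-93,0)),L((89.5,72,58)),L((-49,50,18)),L((-49,-50,18))])
def f(p):
    P=pts(p)
    return np.r_[(proj("top",P[:5])-top[:5]).ravel(),(proj("scene",P[:5])-sc).ravel()]
r=least_squares(f,[.55,.07,.04,0,-.05,0],loss='soft_l1')
print(r.x,np.degrees(r.x[3])); print(f(r.x).reshape(-1,2).round(1))
print(proj("top",pts(r.x))[5:],top[5:])
blt=np.array([(x/8+310,y/8+200) for x,y in((290,148),(452,272),(375,368),(210,240))])
bls=np.array([(x/8+270,y/8+270) for x,y in((218,73),(352,100),(303,318),(162,287))])
# block corners top view z=.03: order: upper,right,lower,left
def bp(p):
    c,s=np.cos(p[2]),np.sin(p[2]); M=np.array([[c,-s],[s,c]])
    q=np.array([(22.5,37.5),(22.5,-37.5),(-22.5,-37.5),(-22.5,37.5)])/1000
    return np.c_[q@M.T+p[:2],np.full(4,.03)]
def g(p):
    P=bp(p); return np.r_[(proj("top",P)-blt).ravel(),]
q=least_squares(g,[.5,-.2,-.5])
print(q.x,np.degrees(q.x[2]),g(q.x).reshape(-1,2).round(1))
print(proj("scene",bp(q.x)),bls, proj("scene",np.r_[q.x[:2],.015]))
E
```

```text
[ 0.50785306  0.05486878  0.03726001 -0.07959648 -0.0589761   0.01722319] -4.560542546587977
[[ 0.1  0.5]
 [-0.2  0.8]
 [ 0.3 -2. ]
 [ 0.2 -2.1]
 [ 0.6 -0.3]
 [-0.6  0.4]
 [-1.4 -0. ]
 [ 0.3 -1.4]
 [ 0.5  0.3]
 [-0.8 -0.5]]
[[226.61671252 247.25660841]
 [262.02537129 250.19508369]] [[225.43478261 249.34782609]
 [260.65217391 253.04347826]]
[ 0.50444031 -0.24392127 -0.6683595 ] -38.29417854478654 [[-0.4 -0.8]
 [ 0.2  0.1]
 [ 0.2  0.6]
 [-0.1  0.1]]
[[313.51426619 281.72844237]
 [306.83852616 308.1017748 ]
 [288.51158406 303.89390712]
 [295.7743004  277.78413985]] [[297.25  279.125]
 [314.    282.5  ]
 [307.875 309.75 ]
 [290.25  305.875]] [[300.97530456 295.71090039]]
```

```bash
cat >> h.py <<'E'
def crop(img,n,x0,y0,w,h,k,draw=[],out=None):
    c=cv2.resize(img[y0:y0+h,x0:x0+w],None,fx=k,fy=k,interpolation=cv2.INTER_CUBIC)
    for P,col in draw:
        q=((proj(n,P)+.5-[x0,y0])*k).astype(int)
        cv2.polylines(c,[q.reshape(-1,1,2)],len(q)>2,col,1) if len(q)>1 else cv2.circle(c,tuple(map(int,q[0])),3,col,1)
    cv2.imwrite(out,c)
def model(p,nut=0.45):
    x,y,z,yaw,a,b=p; M=Rseat(yaw);o=np.array([x,y,z])
    L=lambda Q:o+np.array(Q,float)/1000@M.T
    a=a*1000;b=b*1000;G=(0,255,0);C=(255,255,0);m=(255,0,255)
    d=[(L([(a,b-93,0),(a+220,b-93,0),(a+220,b+93,0),(a,b+93,0)]),G)]
    for X in(-37.5,):
        d+=[(L([(X,-50,0),(X,50,0),(X,50,18),(X,-50,18)]),m)]
    d+=[(L([(89.5,72,58)]),C),(L([(89.5+20*np.cos(t),72+20*np.sin(t),33) for t in np.linspace(0,6.2,30)]),C)]
    d+=[(L([(89.5-2.5*nut,0,36)]),(0,0,0))]
    s=2.5*nut
    d+=[(L([(89.5-s+24.5*np.cos(t),-48+24.5*np.sin(t),30) for t in np.linspace(0,6.2,30)]),(0,0,255))]
    d+=[(L([(42.5,-20,25),(42.5,20,25)]),(0,0,255))]
    return d
E
python3 - <<'E'
from h import *
p=[ 0.50785306 , 0.05486878,  0.03726001 ,-0.07959648, -0.0589761 ,  0.01722319]
for n,b in(("top",(198,165,90,95,6.3)),("scene",(222,140,98,98,6.1))):
    i=cv2.imread(f"pics/{n}0.png")
    crop(i,n,*b,model(p),f"pics/m_{n}.png")
E
```

```text
(no output)
```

View pics/m_top.png

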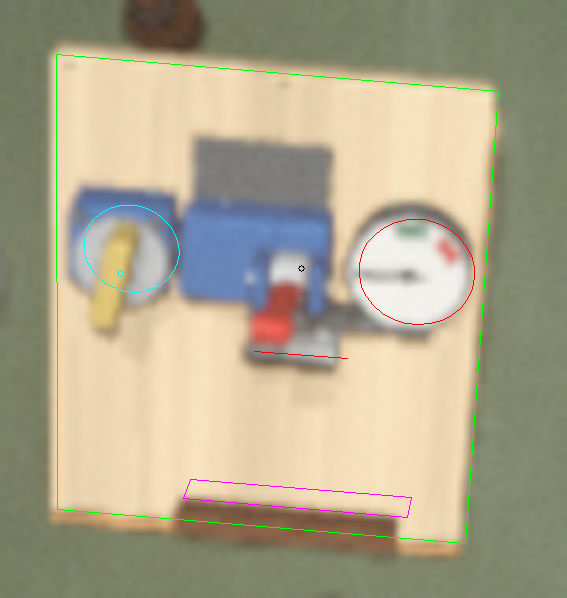

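View pics/m_scene.png

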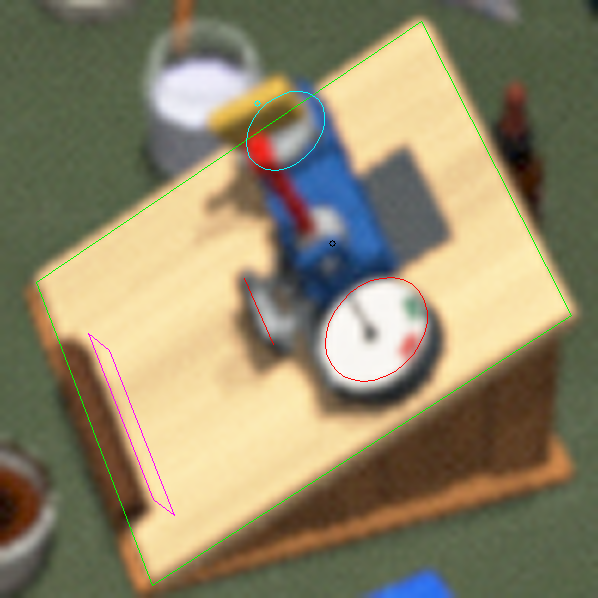

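```bash
cat > fit.py <<'E'
from h import *
T=np.array([(52,48),(499,84),(51,511),(465,545),(122,261),(180,497),(397,517)])/6.3+[198,165]-.5
S=np.array([(425,18),(576,313),(36,280),(152,585),(285,133),(90,350),(150,511)])/6.1+[222,140]-.5
def pts(p):
    x,y,z,yaw,a,b=p; M=Rseat(yaw);a*=1000;b*=1000
    return np.array([x,y,z])+np.array([(a+220,b+93,0),(a+220,b-93,0),(a,b+93,0),(a,b-93,0),(89.5,72,33),(-37.5,50,0),(-37.5,-50,0)])/1000@M.T
def f(p):
    P=pts(p); return np.r_[(proj("top",P)-T).ravel(),(proj("scene",P)-S).ravel()]
r=least_squares(f,[.5,.06,.03,-.08,-.05,0.01],loss='soft_l1')
p=r.x
print(repr(p),np.degrees(p[3])); print(f(p).reshape(-1,2).round(1))
np.save("rest.npy",p)
for n,b in(("top",(198,165,90,95,6.3)),("scene",(222,140,98,98,6.1))):
    crop(cv2.imread(f"pics/{n}0.png"),n,*b,model(p),f"pics/m2_{n}.png")
E
python3 fit.py
```

```text
array([ 0.50086313,  0.06022898,  0.03470817, -0.08497093, -0.04961639,
        0.01291161]) -4.868475597192088
[[ 0.7  0.4]
 [-0.   1. ]
 [ 0.6 -0.7]
 [-0.2 -0.4]
 [-0.3  0.7]
 [-0.2 -0.4]
 [ 0.3 -0.5]
 [-0.1  0. ]
 [-0.6 -0.1]
 [ 0.3 -0.4]
 [ 0.1 -0.6]
 [-2.9 -0.3]
 [ 0.3  0. ]
 [ 0.8  0.6]]
```

View pics/m2_top.png

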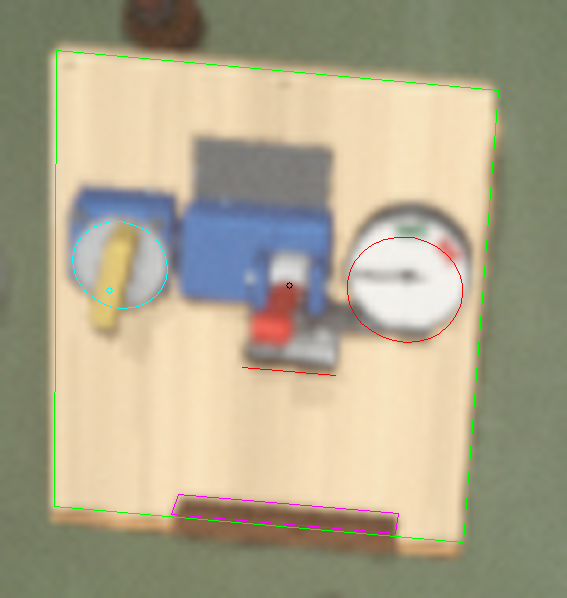

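View pics/m2_scene.png

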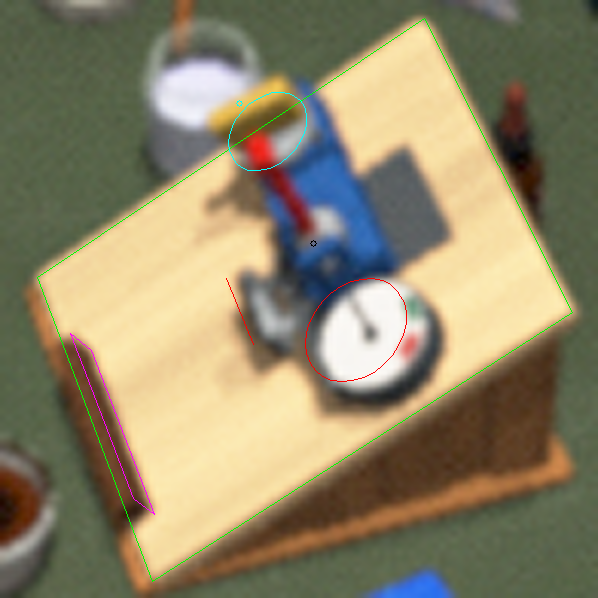

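Run:
```python
from h import *
p=np.load("rest.npy")
M=Rseat(p[3]);L=lambda Q:p[:3]+np.array(Q,float)/1000@M.T
d=model(p)
for la,col in((0,(0,255,255)),(.2,(255,0,0))):
    c,s=np.cos(la),np.sin(la)
    d.append((L([(88.4,0,36),(88.4+66*s,0,36+66*c)]),col))
# housing box, ears
d.append((L([(71,-16,26),(112,-16,26),(112,96,26),(71,96,26)]),(255,255,255)))
for n,b in(("top",(206,185,70,50,11)),("scene",(245,148,60,55,13))):
    i=cv2.imread(f"pics/{n}0.png")
    crop(i,n,*b,d,f"pics/m3_{n}.png")
    crop(i,n,*b,[],f"pics/m4_{n}.png")
```

```text
(no output)
```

View pics/m3_top.png

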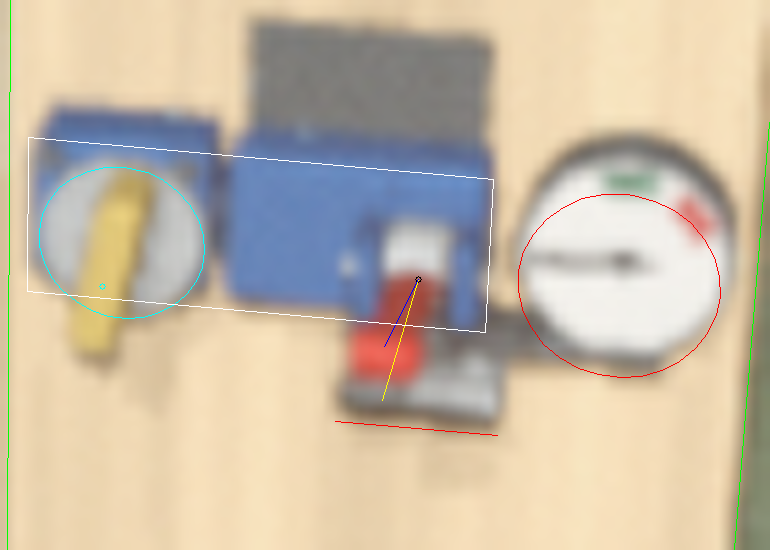

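View pics/m3_scene.png

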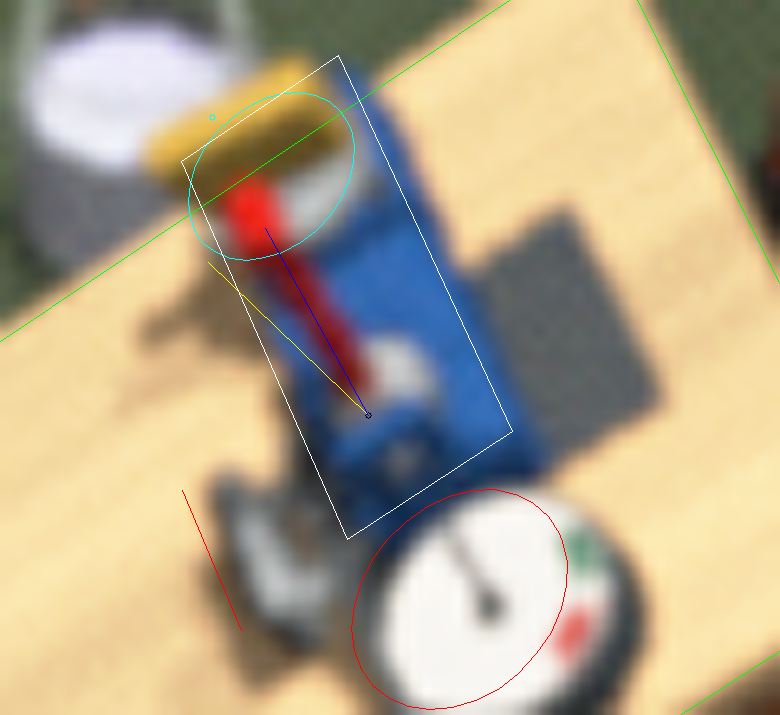

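View pics/m4_scene.png

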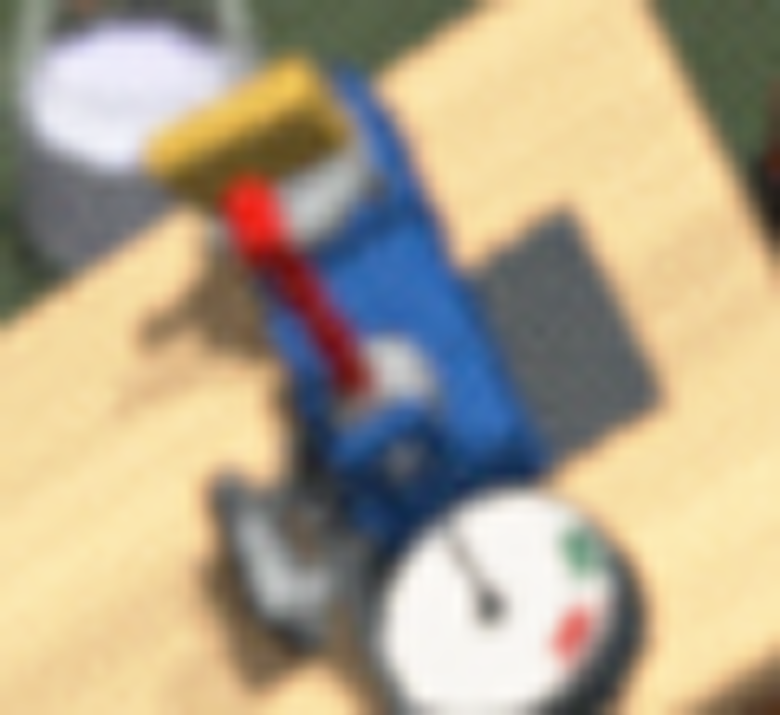

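View pics/m4_top.png

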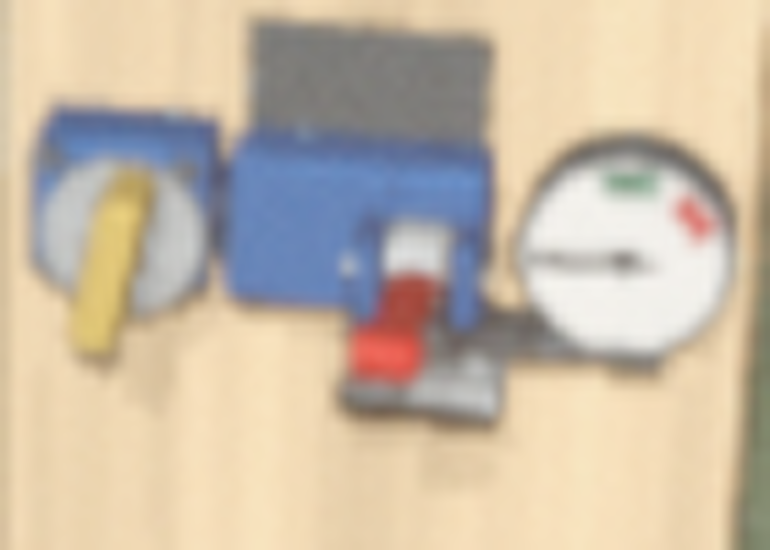

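```bash
cat > tri.py <<'E'
from h import *
p=np.load("rest.npy"); M=Rseat(p[3])
def tri(a,b):
    def f(P): return np.r_[proj("top",P)[0]-a,proj("scene",P)[0]-b]
    r=least_squares(f,p[:3]); return r.x,np.abs(r.fun).max()
T=lambda x,y:np.array([x,y])/11+[206,185]-.5
S=lambda x,y:np.array([x,y])/13+[245,148]-.5
T0=lambda x,y:np.array([x,y])/6.3+[198,165]-.5
S0=lambda x,y:np.array([x,y])/6.1+[222,140]-.5
F=dict(hub=(T(627,260),S(489,605)),tip=(T(390,350),S(253,213)),cam=(T(418,245),S(400,370)),bartop=(T(115,273),S(232,113)),
 TL=(T0(52,48),S0(425,18)),TR=(T0(499,84),S0(576,313)),BL=(T0(51,511),S0(36,280)),BR=(T0(465,545),S0(152,585)),bsL=(T0(180,497),S0(90,350)),bsR=(T0(397,517),S0(150,511)),
 green=(T(632,183),S(580,550)),red=(T(695,218),S(573,632)))
for k,(a,b) in F.items():
    P,e=tri(a,b); print(k,(P*1000).round(1),"seat",((P-p[:3])@M*1000).round(1),round(e,2))
E
python3 tri.py
```

```text
hub [564.5   5.7 101.7] seat [ 92.4 -49.   24. ] 0.15
tip [536.1  55.5 179.7] seat [103.3  -1.7 107.8] 0.39
cam [566.1  54.5 121.7] seat [100.2  -0.2  42.6] 0.1
bartop [558.4 124.5 133. ] seat [94.1 68.9 59.2] 0.02
TL [658.3 155.5 117.4] seat [170.2 108.3  -2.8] 0.02
TR [643.6 -31.9 118.1] seat [171.6 -79.7  -2.7] 0.2
BL [465.8 171.6   6.3] seat [-52.7 108.   -2.4] 0.26
BR [450.5 -16.7   8.7] seat [-50.9 -80.9  -0.7] 0.08
bsL [471.5 111.9  17.7] seat [-37.6  49.    2.1] 0.01
bsR [462.6  14.   18.8] seat [-37.6 -49.3   3.3] 0.08
green [582.8   3.9 111.9] seat [113.5 -49.1  23.6] 0.11
red [574.8 -11.1 106.6] seat [105.  -64.8  22.4] 0.04
```

```bash
cat >> h.py <<'E'
def down(yaw): return R.from_euler('xyz',[180,0,yaw],degrees=True)
def deckR(p,flip=1):  # tool z = -deck normal, tool y along -/+ seat y ; yaw~175 for flip=1
    M=Rseat(p[3]); z=-M[:,2]; x=-M[:,0]*flip; y=np.cross(z,x)
    return R.from_matrix(np.c_[x,y,z])
def delta(pos,Rt,st=None):
    st=st or env.state()
    R0=R.from_euler('xyz',st["eef_rot"],degrees=True)
    d=R0.inv().apply(np.array(pos)-st["tcp_pos"])/.03
    w=np.degrees((R0.inv()*Rt).as_rotvec())/6
    print("shift",d.round(3),"turn",w.round(3)," steps",(np.linalg.norm(d)*30/41.7).round(1),(np.linalg.norm(w)*6/7.16).round(1))
def seat(q): 
    p=np.load("rest.npy"); return p[:3]+np.array(q,float)/1000@Rseat(p[3]).T
def inseat(P):
    p=np.load("rest.npy"); return (np.array(P)-p[:3])@Rseat(p[3])*1000
def show():
    s=env.state(); p=np.load("rest.npy")
    Rt=R.from_euler('xyz',s["eef_rot"],degrees=True)
    print("t",round(s["clock"],2),"tcp",s["tcp_pos"].round(4),"rot",s["eef_rot"].round(1),"gap",round(s["finger_gap"]*1000,1))
    print(" seat",inseat(s["tcp_pos"]).round(1),"F seat",(s["contact_force"]@Rseat(p[3])).round(2),"Tq",s["torque"].round(2),"J",s["joint_pos"].round(0))
E
python3 - <<'E'
from h import *
blt=np.array([(x/8+310,y/8+200) for x,y in((290,148),(452,272),(375,368),(210,240))])-.5
bls=np.array([(x/8+270,y/8+270) for x,y in((352,100),(303,318),(162,287),(218,73))])-.5
def bp(p):
    c,s=np.cos(p[2]),np.sin(p[2]); M=np.array([[c,-s],[s,c]])
    q=np.array([(22.5,37.5),(22.5,-37.5),(-22.5,-37.5),(-22.5,37.5)])/1000
    return np.c_[q@M.T+p[:2],np.full(4,.03)]
g=lambda p:np.r_[(proj("top",bp(p))-blt).ravel(),(proj("scene",bp(p))-bls).ravel()]
q=least_squares(g,[.5,-.24,-.66]);print(q.x,np.degrees(q.x[2]),g(q.x).round(1))
np.save("block.npy",q.x); yaw=np.degrees(q.x[2])+90
delta([q.x[0],q.x[1],.14],down(yaw))
# bar angle at z=58 plane
p=np.load("rest.npy")
def onplane(px,z):
    f=lambda a:proj("top",seat([a[0],a[1],z]))[0]-px
    return least_squares(f,[90,70]).x
a=onplane(np.array([93,352])/11+[206,185]-.5,58);b=onplane(np.array([137,190])/11+[206,185]-.5,58)
print(a,b,np.degrees(np.arctan2(*(b-a)[::-1])))
E
```

```text
[ 0.50542822 -0.2448283  -0.65865927] -37.73839624258851 [ 0.3 -0.6  1.1  0.1  1.1  0.7  0.7  0.4  0.4 -0.2  0.2 -1.  -0.6 -1.2
 -0.6 -0.6]
shift [-18.576 -22.314   3.396] turn [-1.2000e-02  1.3000e-02  1.8178e+01]  steps 21.0 15.2
[72.17645902 74.08428201] [115.36222721  64.2317752 ] -12.851640880548505
```

Call:
{"op": "move_arm", "data": {"moves": [[80,-18.58,-22.31,0,0,0,18.18],[80,-18.58,-22.31,0,0,0,18.18],[80,-18.58,-22.31,0,0,0,18.18],[80,-18.58,-22.31,0,0,0,18.18],[80,-18.58,-22.31,0,0,0,18.18],[80,-18.58,-22.31,0,0,0,18.18],[80,-18.58,-22.31,0,0,0,18.18],[80,-18.58,-22.31,0,0,0,18.18],[80,-18.58,-22.31,0,0,0,18.18],[80,-18.58,-22.31,0,0,0,18.18]], "force": 20}}

```text
clock: 0.93
tcp_pos: [0.3419, 0.1778, 0.2417]
eef_rot: [-180.0, 0.1, 89.4]
contact_force: [0.0, 0.1, 0.3]
finger_gap: 0.0801
```

```bash
cat > gb.py <<'E'
import sys
from h import *
q=np.load("block.npy"); show(); delta([q[0],q[1],float(sys.argv[1])],down(np.degrees(q[2])+90))
E
python3 gb.py .14
```

```text
t 0.93 tcp [0.3419 0.1778 0.2417] rot [-1.80e+02  1.00e-01  8.94e+01] gap 80.1
 seat [-42.3 103.6 263.5] F seat [0.17 0.07 0.29] Tq [-0.1   0.05  0.01] J [ 17.   2. 111.  -0.  67.  18.]
shift [-14.024   5.601   3.407] turn [3.000e-03 1.100e-02 6.188e+00]  steps 11.1 5.2
```

Call:
{"op": "move_arm", "data": {"moves": [[80,-14.02,5.6,0,0,0,6.19],[80,-14.02,5.6,0,0,0,6.19],[80,-14.02,5.6,0,0,0,6.19],[80,-14.02,5.6,0,0,0,6.19],[80,-14.02,5.6,0,0,0,6.19],[80,-14.02,5.6,0,0,0,6.19],[80,-14.02,5.6,0,0,0,6.19],[80,-14.02,5.6,0,0,0,6.19],[80,-14.02,5.6,2,0,0,6.19],[80,-14.02,5.6,3.4,0,0,6.19]]}}

```text
clock: 1.77
tcp_pos: [0.4889, -0.1983, 0.1961]
eef_rot: [179.5, 0.0, 52.2]
contact_force: [0.6, -0.5, 0.4]
finger_gap: 0.0799
```

```bash
python3 gb.py .025
```

```text
t 1.77 tcp [ 0.4889 -0.1983  0.1961] rot [179.5   0.   52.2] gap 79.9
 seat [  89.4 -258.6  134.8] F seat [ 0.78 -0.48  0.02] Tq [-0.05  0.07  0.01] J [-30.  17.  99.  -0.  63.   8.]
shift [-0.887  1.338  5.716] turn [ 0.079  0.002 -0.015]  steps 4.3 0.1
```

Call:
{"op": "move_arm", "data": {"moves": [[80,-0.89,1.34,2.5,0.08,0,0],[80,-0.89,1.34,2.5,0.08,0,0],[80,-0.89,1.34,2.5,0.08,0,0],[80,-0.89,1.34,4,0.08,0,0],[80,-0.89,1.34,5,0.08,0,0],[80,-0.89,1.34,5.5,0.08,0,0],[80,-0.89,1.34,5.7,0.08,0,0],[80,-0.89,1.34,5.7,0.08,0,0],[80,-0.89,1.34,5.7,0.08,0,0],[80,-0.89,1.34,5.7,0.08,0,0]]}}

```text
clock: 2.6
tcp_pos: [0.5066, -0.2454, 0.0272]
eef_rot: [179.8, -0.0, 52.2]
contact_force: [0.6, 0.1, 0.3]
finger_gap: 0.0799
```

Call:
{"op": "move_arm", "data": {"moves": [[40,0,0,0,0,0,0],[40,0,0,0,0,0,0],[40,0,0,0,0,0,0],[40,0,0,0,0,0,0],[40,0,0,0,0,0,0],[40,0,0,0,0,0,0],[40,0,0,0,0,0,0],[40,0,0,0,0,0,0],[40,0,0,0,0,0,0],[40,0,0,0,0,0,0]]}}

```text
clock: 3.43
tcp_pos: [0.5063, -0.2452, 0.0273]
eef_rot: [179.9, 0.0, 52.2]
contact_force: [-2.4, 1.0, 5.2]
finger_gap: 0.0451
```

```bash
python3 gb.py .025
python3 - <<'E'
from h import *
for n,b in(("top",(300,180,110,90,6)),("scene",(240,200,120,120,5))):
    i=env.snapshot(n); crop(i,n,*b,[],f"pics/g_{n}.png")
E
```

```text
t 3.43 tcp [ 0.5063 -0.2452  0.0273] rot [179.9   0.   52.2] gap 45.1
 seat [  23.5 -303.9  -22.1] F seat [0.46 0.8  5.78] Tq [ 0.17  0.43 -0.01] J [-33.  33. 102.  -0.  44.   5.]
shift [-0.008 -0.032  0.077] turn [ 0.021  0.    -0.011]  steps 0.1 0.0
```

View pics/g_scene.png

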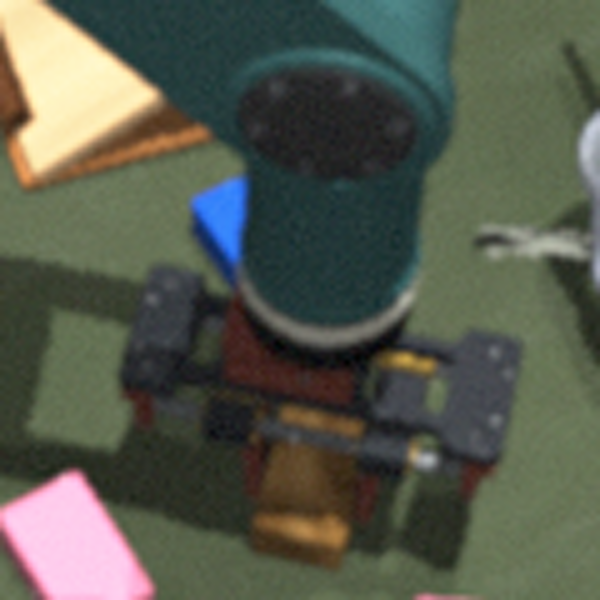

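```bash
cat > gs.py <<'E'
import sys
from h import *
p=np.load("rest.npy"); show(); delta(seat([float(a) for a in sys.argv[1:4]]),deckR(p)*R.from_euler('z',float(sys.argv[4]) if len(sys.argv)>4 else 0,degrees=True))
E
python3 gs.py 1.5 0 110
```

```text
t 3.53 tcp [ 0.5064 -0.2452  0.0273] rot [179.9  -0.   52.2] gap 44.9
 seat [  23.5 -303.9  -22.1] F seat [1.09 0.26 5.11] Tq [ 0.16  0.46 -0.03] J [-33.  33. 102.  -0.  44.   5.]
shift [ 6.959 -7.881 -3.464] turn [ -5.329  -2.881 -19.937]  steps 8.0 17.5
```

Call:
{"op": "move_arm", "data": {"moves": [[40,0,0,-1.5,0,0,0],[40,0,0,-3,0,0,0],[40,0,0,-4,0,0,-1],[40,0,0,-5,0,0,-2],[40,0,0,-6,0,0,-3],[40,0,0,-7,0,0,-4],[40,0,0,-7,0,0,-5],[40,0,0,-7,0,0,-6],[40,0,0,-7,0,0,-7],[40,0,0,-7,0,0,-8]], "force": 30}}

```text
clock: 4.37
tcp_pos: [0.5059, -0.2449, 0.2371]
eef_rot: [179.9, 0.1, 100.5]
contact_force: [-0.1, -0.1, -0.7]
finger_gap: 0.0449
```

```bash
python3 gs.py 1.5 0 130
```

```text
t 4.37 tcp [ 0.5059 -0.2449  0.2371] rot [1.799e+02 1.000e-01 1.005e+02] gap 44.9
 seat [ 128.  -303.6  159.8] F seat [-0.37 -0.13 -0.55] Tq [0.03 0.07 0.04] J [-33.  18.  92.  -0.  71. -43.]
shift [10.601 -0.367  2.951] turn [ -3.25   -4.242 -12.139]  steps 7.9 11.1
```

Call:
{"op": "move_arm", "data": {"moves": [[40,1.1,0,0,-0.3,-0.4,-1.1],[40,2.2,0,0.1,-0.6,-0.8,-2.2],[40,3.3,-0.1,0.3,-0.9,-1.2,-3.3],[40,4.4,-0.1,0.6,-1.2,-1.6,-4.4],[40,5.5,-0.2,0.9,-1.5,-1.9,-5.5],[40,6.6,-0.2,1.3,-1.8,-2.3,-6.6],[40,7.7,-0.3,1.7,-2.1,-2.7,-7.7],[40,8.8,-0.3,2.1,-2.4,-3.1,-8.8],[40,9.7,-0.35,2.5,-2.8,-3.6,-10.4],[40,10.6,-0.37,2.95,-3.25,-4.24,-12.14]]}}

```text
clock: 5.2
tcp_pos: [0.4364, 0.0677, 0.1481]
eef_rot: [177.8, 27.4, 166.9]
contact_force: [1.5, -2.7, -1.4]
finger_gap: 0.0449
```

```bash
python3 gs.py 1.5 0 90
```

```text
t 5.2 tcp [0.4364 0.0677 0.1481] rot [177.8  27.4 166.9] gap 44.9
 seat [  0.6   2.  130.6] F seat [ 0.8  -2.51 -2.1 ] Tq [-0.07  0.23 -0.03] J [  5.   8. 132. -24.  15. -51.]
shift [-0.096 -0.017  1.352] turn [-0.286 -0.416 -1.208]  steps 1.0 1.1
```

Call:
{"op": "move_arm", "data": {"moves": [[40,-0.1,-0.02,0.3,-0.29,-0.42,-1.21],[40,-0.1,-0.02,0.6,-0.29,-0.42,-1.21],[40,-0.1,-0.02,0.9,-0.29,-0.42,-1.21],[40,-0.1,-0.02,1.2,-0.29,-0.42,-1.21],[40,-0.1,-0.02,1.35,-0.29,-0.42,-1.21],[40,-0.1,-0.02,1.35,-0.29,-0.42,-1.21],[40,-0.1,-0.02,1.35,-0.29,-0.42,-1.21],[40,-0.1,-0.02,1.35,-0.29,-0.42,-1.21],[40,-0.1,-0.02,1.35,-0.29,-0.42,-1.21],[40,-0.1,-0.02,1.35,-0.29,-0.42,-1.21]]}}

```text
clock: 6.03
tcp_pos: [0.4612, 0.0719, 0.1355]
eef_rot: [-178.9, 28.5, 175.1]
contact_force: [0.7, -0.1, -1.6]
finger_gap: 0.045
```

```bash
python3 gs.py 1.5 0 60;python3 - <<'E'
from h import *
d=model(np.load("rest.npy"))
for n,b in(("top",(180,150,130,130,4.6)),("scene",(200,110,140,130,4.6))):
    i=env.snapshot(n); crop(i,n,*b,[],f"pics/h_{n}.png")
E
```

```text
t 6.03 tcp [0.4612 0.0719 0.1355] rot [-178.9   28.5  175.1] gap 45.0
 seat [ 15.3   8.2 107.6] F seat [-0.25 -0.06 -1.76] Tq [0.1  0.33 0.03] J [  5.  11. 131. -31.  11. -51.]
shift [ 0.419 -0.244  1.603] turn [-0.184 -0.25  -0.007]  steps 1.2 0.3
```

View pics/h_scene.png

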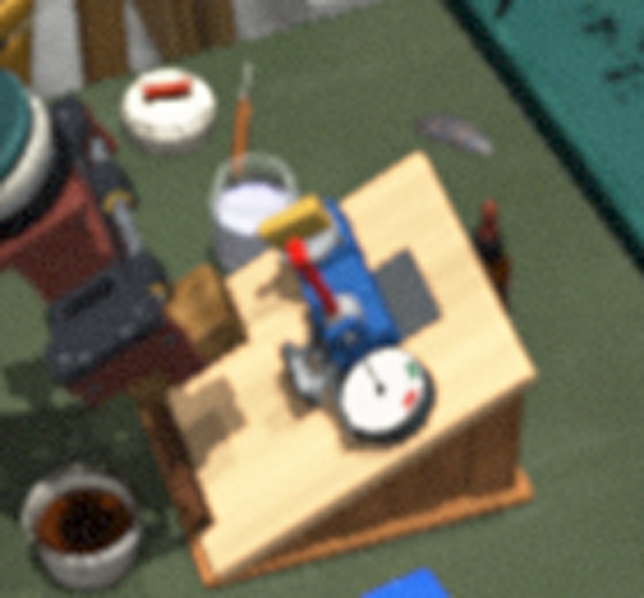

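View pics/h_top.png

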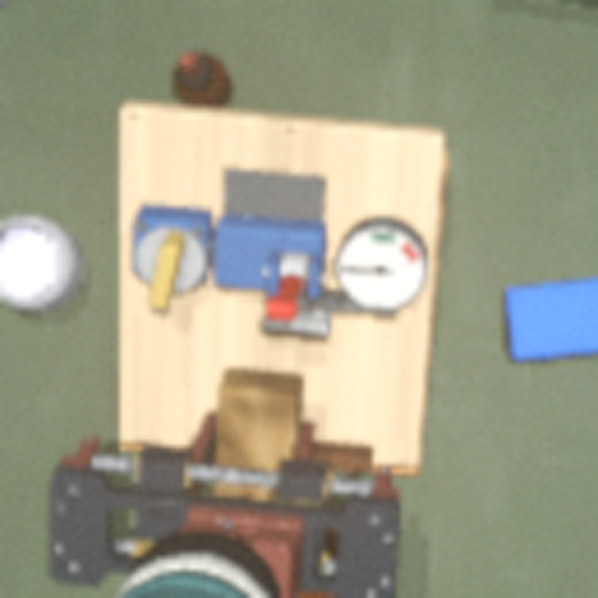

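```bash
cat > fk.py <<'E'
from h import *
rz=lambda a:R.from_euler('z',a,degrees=True); ry=lambda a:R.from_euler('y',a,degrees=True)
def fk(J,k):
    a1,dy,h,L2,L3,e3,Lt=k
    A=rz(J[0]); B=A*ry(J[1]); C=B*ry(J[2]); D=C*rz(-J[3]); E=D*ry(J[4]); F=E*rz(-J[5]+90)
    P=A.apply([a1,dy,h])+B.apply([0,0,L2])+C.apply([e3,0,L3])+E.apply([0,0,Lt])
    return P,F
data=[([64.7376,20.598,86.596,0,72.909,-6.597],[.19177,.56785,.24082],[-179.897,0,161.33]),
([17,2,111,0,67,18],[.3419,.1778,.2417],[-180,.1,89.4]),
([-30,17,99,0,63,8],[.4889,-.1983,.1961],[179.5,0,52.2]),
([-33,33,102,0,44,5],[.5063,-.2452,.0273],[179.9,0,52.2]),
([-33,18,92,0,71,-43],[.5059,-.2449,.2371],[179.9,.1,100.5]),
([5,8,132,-24,15,-51],[.4364,.0677,.1481],[177.8,27.4,166.9])]
s=env.state(); data.append((s["joint_pos"],s["tcp_pos"],s["eef_rot"]))
W=[20,1,1,1,1,1,20]
def res(k): return np.concatenate([w*(fk(J,k)[0]-P) for w,(J,P,_) in zip(W,data)])
if __name__=="__main__":
    r=least_squares(res,[.1,.05,.35,.35,.35,0,.25],loss='soft_l1',f_scale=.01)
    print(r.x.round(4)); print((res(r.x).reshape(-1,3)*1000).round(0))
    for J,P,e in data: print(np.degrees((fk(J,r.x)[1].inv()*R.from_euler('xyz',e,degrees=True)).magnitude()).round(1))
    np.save("k.npy",r.x); show()
E
python3 fk.py
```

```text
[ 0.3383  0.0687 -0.8258  0.5146  0.0046 -0.2399 -0.3571]
[[   4.   -4.   -1.]
 [  72.   21.   23.]
 [  58.  -38.   41.]
 [ 190. -125.  102.]
 [  26.  -19.    7.]
 [  -1.    2.    5.]
 [  -1.    5.   -1.]]
13.2
35.6
15.8
9.8
86.5
148.3
162.9
t 6.13 tcp [0.4611 0.072  0.1355] rot [-178.9   28.5  175.1] gap 44.9
 seat [ 15.2   8.3 107.6] F seat [-2.04  0.16 -0.15] Tq [ 0.1   0.32 -0.04] J [  5.  11. 131. -31.  11. -51.]
```

```bash
sed -i 's/D=C\*rz(-J\[3\])/D=C*rz(SG*J[3])/; s/rz(-J\[5\]+90)/rz(J[5]+90)/; s/^def fk/SG=1\ndef fk/' fk.py
cat > t.py <<'E'
import fk; from fk import *
for sg in(1,-1):
    fk.SG=sg
    r=least_squares(res,[0,.07,.35,.35,.35,0,.25],loss='soft_l1',f_scale=.01,bounds=([-.1,-.2,-.2,.2,.2,-.2,.1],[.3,.2,.7,.7,.7,.2,.6]))
    print(sg,r.x.round(4)); print((res(r.x).reshape(-1,3)*1000).round(0).tolist())
    print([np.degrees((fk.fk(J,r.x)[1].inv()*R.from_euler('xyz',e,degrees=True)).magnitude()).round(1) for J,P,e in data])
    if sg==1: np.save("k.npy",r.x)
E
python3 t.py
```

```text
1 [0.0046 0.069  0.2861 0.5964 0.4355 0.1165 0.3635]
[[-1.0, 1.0, 0.0], [2.0, -1.0, -0.0], [1.0, -5.0, 1.0], [2.0, -3.0, 5.0], [-5.0, 2.0, -6.0], [-3.0, 1.0, -4.0], [0.0, -1.0, 0.0]]Traceback (most recent call last):
  File "t.py", line 6, in <module>
    print([np.degrees((fk.fk(J,r.x)[1].inv()*R.from_euler('xyz',e,degrees=True)).magnitude()).round(1) for J,P,e in data])
                       ^^^^^
AttributeError: 'function' object has no attribute 'fk'
```

```bash
cat > ik.py <<'E'
from fk import *
k=np.load("k.npy")
lo=np.array([-170,-57.7,12.3,-55.2,11.2,-170.7]);hi=np.array([170,135,136.2,235.2,155.1,170.7])
def ik(pos,Rt,seeds):
    out=[]
    for s0 in seeds:
        f=lambda J:np.r_[(fk(J,k)[0]-pos)*50,(fk(J,k)[1].inv()*Rt).as_rotvec()*10]
        r=least_squares(f,np.clip(s0,lo+1,hi-1),bounds=(lo,hi))
        if r.cost<1e-4 and not any(np.abs(r.x-o).max()<2 for o in out): out.append(r.x)
    return out
seeds=[[j1,j2,100,j4,j5,j6] for j1 in(0,) for j2 in(10,40) for j4 in(-30,30,90,180) for j5 in(20,60) for j6 in(-120,-40,40,120)]
p=np.load("rest.npy")
if __name__=="__main__":
  for q in([0,0,130],[0,0,60],[0,0,27],[89.5,72,57],[120,0,60]):
    for fl in(1,-1):
      for o in ik(seat(q),deckR(p,fl),seeds): print(q,fl,o.round(0))
E
python3 ik.py
```

```text
[0, 0, 130] 1 [ -2.  10. 127.  -7.  12. -80.]
[0, 0, 130] 1 [ -2.  34.  50.  -2.  65. -87.]
[0, 0, 130] -1 [ -2.  10. 127.  -7.  12. 100.]
[0, 0, 130] -1 [-2. 34. 50. -2. 65. 93.]
[0, 0, 60] 1 [ -2.  44.  33.  -2.  73. -87.]
[0, 0, 60] -1 [-2. 44. 33. -2. 73. 93.]
[0, 0, 27] 1 [ -2.  48.  26.  -2.  75. -87.]
[0, 0, 27] -1 [-2. 48. 26. -2. 75. 93.]
```

Run:
```python
from ik import *
print(k, seat([0,0,130]))
for o in ik(seat([0,0,130]),deckR(p,1),seeds): print(o.round(2),fk(o,k)[0],o[1:3])
```

```text
[ 0.33826087  0.0686538  -0.82584041  0.51460218  0.00464838 -0.23987895
 -0.35710882] [0.43609764 0.06574545 0.14729147]
[ -1.69  10.44 127.33  -7.44  12.37 -79.97] [0.43609764 0.06574545 0.14729147] [ 10.43988031 127.32993896]
[ -1.69  34.41  50.45  -1.75  65.18 -86.51] [0.43609764 0.06574545 0.14729147] [34.4138936  50.44978242]
```

```bash
sed -i 's/^    print(\[np.*$//' t.py; python3 t.py; python3 ik.py
```

```text
1 [0.0046 0.069  0.2861 0.5964 0.4355 0.1165 0.3635]
[[-1.0, 1.0, 0.0], [2.0, -1.0, -0.0], [1.0, -5.0, 1.0], [2.0, -3.0, 5.0], [-5.0, 2.0, -6.0], [-3.0, 1.0, -4.0], [0.0, -1.0, 0.0]]
-1 [0.0046 0.069  0.2861 0.5964 0.4355 0.1165 0.3635]
[[-1.0, 1.0, 0.0], [2.0, -1.0, -0.0], [1.0, -5.0, 1.0], [2.0, -3.0, 5.0], [-5.0, 2.0, -6.0], [-3.0, 1.0, -4.0], [0.0, -1.0, 0.0]]
[89.5, 72, 57] 1 [ 11.  19. 120. -34.  14. -43.]
[89.5, 72, 57] -1 [ 11.  19. 120. -34.  14. 137.]
[120, 0, 60] 1 [  0.  17. 120. -10.  14. -76.]
[120, 0, 60] -1 [  0.  17. 120. -10.  14. 104.]
```

```bash
cat > t2.py <<'E'
from ik import *
# tilt: rotate tool about seat y so that tool leans toward vertical by d deg
M=Rseat(p[3])
def tl(d,fl=1): return R.from_rotvec(np.radians(d)*M[:,1])*deckR(p,fl)
for d in(10,15,20,25):
  print(d, tl(d).as_matrix()[:,2].round(2))
  for q in([0,0,100],[0,0,60],[0,0,24]):
    for o in ik(seat(q),tl(d),seeds): print(q,o.round(0))
E
python3 t2.py
```

```text
10 [ 0.34 -0.03 -0.94]
[0, 0, 100] [  1.  12. 127.  -6.  21. -79.]
[0, 0, 60] [  1.  18. 127.  -7.  15. -78.]
15 [ 0.26 -0.02 -0.97]
[0, 0, 100] [  1.  13. 123.  -3.  29. -82.]
[0, 0, 60] [  0.  19. 123.  -3.  24. -82.]
[0, 0, 24] [  0.  24. 122.  -4.  19. -82.]
20 [ 0.17 -0.01 -0.98]
[0, 0, 100] [  0.  14. 119.  -1.  37. -84.]
[0, 0, 60] [ -0.  20. 119.  -2.  32. -84.]
[0, 0, 24] [ -0.  24. 118.  -2.  28. -84.]
25 [ 0.09 -0.01 -1.  ]
[0, 0, 100] [ -0.  16. 115.  -1.  44. -85.]
[0, 0, 60] [ -0.  21. 115.  -1.  39. -85.]
[0, 0, 24] [ -1.  26. 114.  -1.  36. -85.]
```

```bash
cat > gd.py <<'E'
import sys
from h import *
show(); delta([float(a) for a in sys.argv[1:4]],R.from_euler('z',float(np.load("rest.npy")[3]))*R.from_euler('y',float(sys.argv[4]),degrees=True)*down(180))
E
python3 gd.py .505 -.245 .16 0
```

```text
t 6.13 tcp [0.4611 0.072  0.1355] rot [-178.9   28.5  175.1] gap 44.9
 seat [ 15.2   8.3 107.6] F seat [-2.04  0.16 -0.15] Tq [ 0.1   0.32 -0.04] J [  5.  11. 131. -31.  11. -51.]
shift [ -2.466 -10.392   0.605] turn [-0.178  4.748 -0.051]  steps 7.7 4.0
```

Call:
{"op": "move_arm", "data": {"moves": [[40,0,0,-1,-0.18,1,0],[40,0,-1,-2,-0.18,2,0],[40,0,-2.2,-2,-0.18,3,0],[40,0,-3.4,-2,-0.18,4,0],[40,-0.5,-4.6,-2,-0.18,4.75,0],[40,-1,-5.8,-2,-0.18,4.75,0],[40,-1.5,-7,-1.5,-0.18,4.75,0],[40,-2,-8.2,-1,-0.18,4.75,0],[40,-2.5,-9.4,-0.5,-0.18,4.75,0],[40,-2.5,-10.4,0,-0.18,4.75,0]]}}

```text
clock: 6.97
tcp_pos: [0.4985, -0.2416, 0.1794]
eef_rot: [-180.0, 0.2, 174.8]
contact_force: [1.7, 0.5, -1.3]
finger_gap: 0.0449
```

```bash
python3 gd.py .505 -.245 .029 0
```

```text
t 6.97 tcp [ 0.4985 -0.2416  0.1794] rot [-180.     0.2  174.8] gap 44.9
 seat [  92.5 -300.9  113.7] F seat [ 0.74  0.64 -1.96] Tq [-0.01 -0.05  0.03] J [ -33.   20.   97.    0.   63. -118.]
shift [-0.204 -0.092  5.014] turn [-0.002  0.041 -0.052]  steps 3.6 0.1
```

Call:
{"op": "move_arm", "data": {"moves": [[40,-0.2,-0.1,1,0,0,-0.05],[40,-0.2,-0.1,2,0,0,-0.05],[40,-0.2,-0.1,3,0,0,-0.05],[40,-0.2,-0.1,4,0,0,-0.05],[40,-0.2,-0.1,4.5,0,0,-0.05],[40,-0.2,-0.1,4.8,0,0,-0.05],[40,-0.2,-0.1,5.0,0,0,-0.05],[40,-0.2,-0.1,5.04,0,0,-0.05],[40,-0.2,-0.1,5.07,0,0,-0.05],[40,-0.2,-0.1,5.07,0,0,-0.05]]}}

```text
clock: 7.8
tcp_pos: [0.5057, -0.2457, 0.0283]
eef_rot: [-179.9, 0.3, 175.1]
contact_force: [-0.0, -0.1, -1.1]
finger_gap: 0.0447
```

Call:
{"op": "move_arm", "data": {"moves": [[60,0,0,0,0,0,0],[60,0,0,0,0,0,0],[60,0,0,0,0,0,0],[60,0,0,0,0,0,0],[60,0,0,0,0,0.8,0],[60,0,0,0,0,1.6,0],[60,0,0,0,0,2.4,0],[60,0,0,0,0,3,0],[60,0,0,0,0,3,0],[60,0,0,0,0,3,0]]}}

```text
clock: 8.63
tcp_pos: [0.5063, -0.2455, 0.0277]
eef_rot: [-179.9, -17.6, 175.2]
contact_force: [-0.4, -1.0, 0.2]
finger_gap: 0.06
```

```bash
python3 gd.py .505 -.245 .0255 18
```

```text
t 8.63 tcp [ 0.5063 -0.2455  0.0277] rot [-179.9  -17.6  175.2] gap 60.0
 seat [  23.7 -304.2  -21.8] F seat [-0.15 -1.06  0.37] Tq [-0.01 -0.13  0.04] J [ -28.   40.   89.   -8.   67. -110.]
shift [0.021 0.014 0.084] turn [-0.011  0.071  0.004]  steps 0.1 0.1
```

Call:
{"op": "move_arm", "data": {"moves": [[40,0,0,0.03,0,0.07,0],[40,0,0,0.03,0,0.07,0],[40,0,0,0.03,0,0.07,0],[40,0,0,0.03,0,0.07,0],[40,0,0,0.03,0,0.07,0],[40,0,0,0.03,0,0.07,0],[40,0,0,-0.5,0,0.07,0],[40,0,0,-1.5,0,0.07,0],[40,0,0,-3,0,0.07,0],[40,0,0,-4.5,0,0.07,0]]}}

```text
clock: 9.47
tcp_pos: [0.5441, -0.2482, 0.1507]
eef_rot: [180.0, -18.1, 175.2]
contact_force: [1.0, -0.5, -1.4]
finger_gap: 0.045
```

```bash
cat > gs.py <<'E'
import sys
from h import *
p=np.load("rest.npy"); show(); a=[float(x) for x in sys.argv[1:]]
delta(seat(a[:3]),R.from_rotvec(np.radians(a[3])*Rseat(p[3])[:,1])*deckR(p)*R.from_euler('z',a[4] if len(a)>4 else 0,degrees=True))
E
python3 gs.py 1.5 0 110 18;python3 - <<'E'
from h import *
for n,b in(("top",(180,150,200,130,4)),("scene",(200,150,140,130,4.6))):
    i=env.snapshot(n); crop(i,n,*b,[],f"pics/i_{n}.png")
E
```

```text
t 9.47 tcp [ 0.5441 -0.2482  0.1507] rot [180.  -18.1 175.2] gap 45.0
 seat [ 117.9 -303.6   65.8] F seat [ 0.19 -0.4  -1.72] Tq [-0.07 -0.17 -0.01] J [ -27.   35.   79.   -7.   84. -110.]
shift [ 3.681 10.122  1.909] turn [ 3.000e-03 -5.025e+00  5.000e-03]  steps 7.9 4.2
```

View pics/i_scene.png

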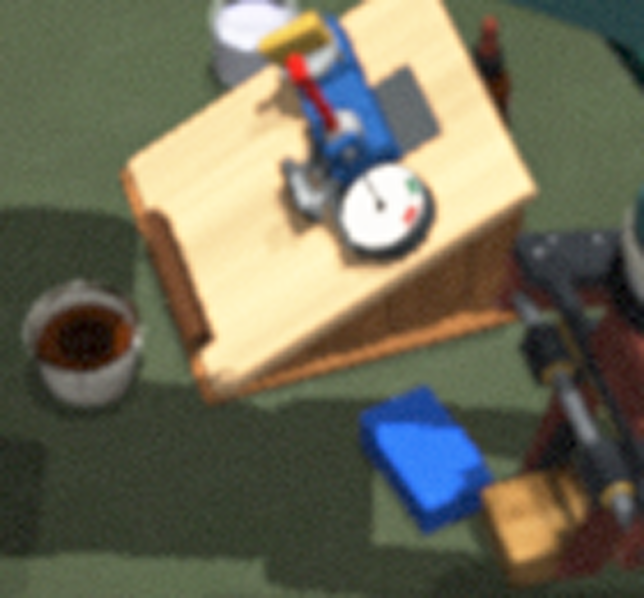

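Call:
{"op": "move_arm", "data": {"moves": [[40,1,0,-1,0,-0.5,0],[40,2,0.6,-1.5,0,-1,0],[40,3,1.6,-1.5,0,-1.5,0],[40,3.6,2.8,-1.2,0,-2,0],[40,3.7,4,-0.8,0,-2.5,0],[40,3.7,5.2,-0.3,0,-3,0],[40,3.7,6.4,0.3,0,-3.6,0],[40,3.7,7.6,0.9,0,-4.2,0],[40,3.7,8.9,1.4,0,-5,0],[40,3.68,10.12,1.9,0,-5.02,0]]}}

```text
clock: 10.4
tcp_pos: [0.4478, 0.0632, 0.131]
eef_rot: [-179.7, 12.8, 175.2]
contact_force: [0.0, 0.0, -2.8]
finger_gap: 0.0446
```

```bash
python3 gs.py 1.5 0 52 18
```

```text
t 10.4 tcp [0.4478 0.0632 0.131 ] rot [-179.7   12.8  175.2] gap 44.6
 seat [  2.2  -1.5 110. ] F seat [-1.36  0.04 -2.41] Tq [0.08 0.22 0.02] J [  0.  12. 121.  -3.  34. -83.]
shift [-0.552  0.059  1.853] turn [-0.048  0.127  0.015]  steps 1.4 0.1
```

Call:
{"op": "move_arm", "data": {"moves": [[40,-0.2,0.06,0.6,-0.05,0.13,0],[40,-0.4,0.06,1.2,-0.05,0.13,0],[40,-0.5,0.06,1.7,-0.05,0.13,0],[40,-0.55,0.06,1.85,-0.05,0.13,0],[40,-0.55,0.06,1.85,-0.05,0.13,0],[40,-0.55,0.06,1.85,-0.05,0.13,0],[40,-0.55,0.06,1.85,-0.05,0.13,0],[40,-0.55,0.06,1.85,-0.05,0.13,0],[40,-0.55,0.06,1.85,-0.05,0.13,0],[40,-0.55,0.06,1.85,-0.05,0.13,0]]}}

```text
clock: 11.23
tcp_pos: [0.4763, 0.0622, 0.0811]
eef_rot: [-180.0, 12.0, 175.2]
contact_force: [-0.2, -0.1, -0.9]
finger_gap: 0.045
```

```bash
python3 gs.py 1.5 0 27 18;python3 - <<'E'
from h import *
st=env.state()
Rt=R.from_euler('xyz',st["eef_rot"],degrees=True)
# block model: TCP -> block frame: rotate back 18 deg about tool y
p=np.load("rest.npy");B=R.from_rotvec(np.radians(-18)*Rseat(p[3])[:,1])*Rt  # z=-block normal, x=-long
def bx(o): 
    c=st["tcp_pos"]; return c+B.apply(np.array(o)/1000)
top=[bx((-37.5,22.5,-3)),bx((-37.5,-22.5,-3)),bx((37.5,-22.5,-3)),bx((37.5,22.5,-3))]
bot=[bx((-37.5,22.5,27)),bx((-37.5,-22.5,27)),bx((37.5,-22.5,27)),bx((37.5,22.5,27))]
for n,b in(("top",(215,190,70,75,8)),("scene",(222,150,80,75,8))):
    i=env.snapshot(n); crop(i,n,*b,[],f"pics/j_{n}.png"); crop(i,n,*b,[(np.array(top),(0,255,0)),(np.array(bot),(255,255,0))],f"pics/j2_{n}.png")
E
```

```text
t 11.23 tcp [0.4763 0.0622 0.0811] rot [-180.    12.   175.2] gap 45.0
 seat [ 1.9 -0.1 52.5] F seat [-0.62 -0.16 -0.67] Tq [-0.04  0.14 -0.01] J [ -0.  20. 120.  -2.  28. -83.]
shift [-0.25   0.002  0.813] turn [0.002 0.007 0.012]  steps 0.6 0.0
```

View pics/j_scene.png

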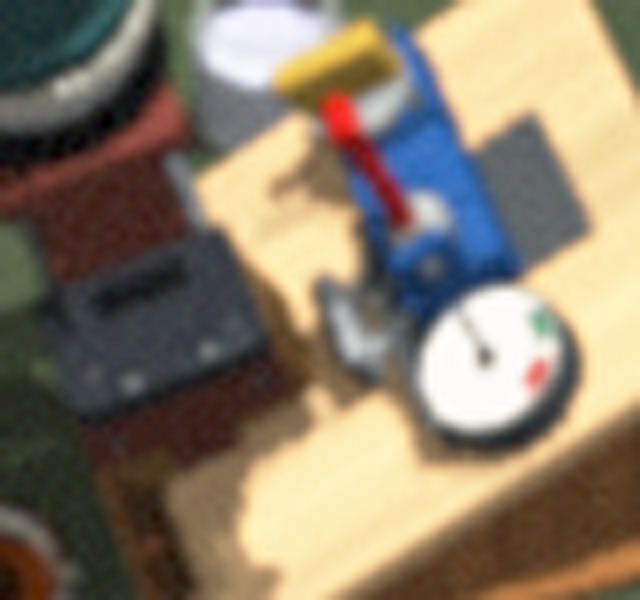

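View pics/j2_scene.png

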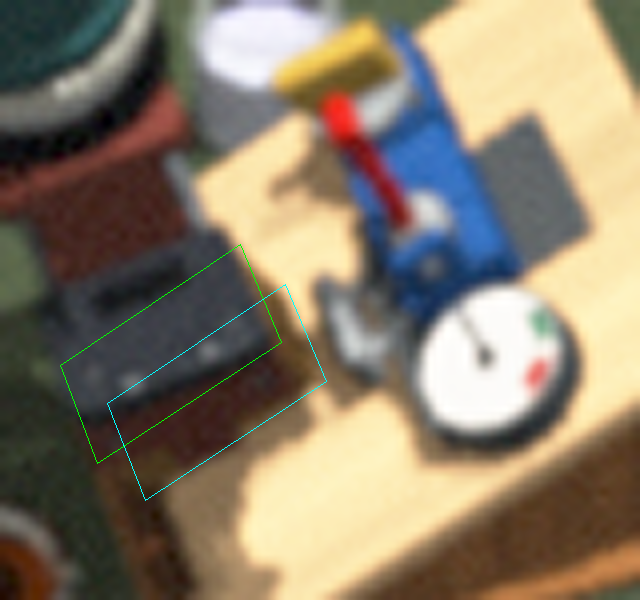

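View pics/j2_top.png

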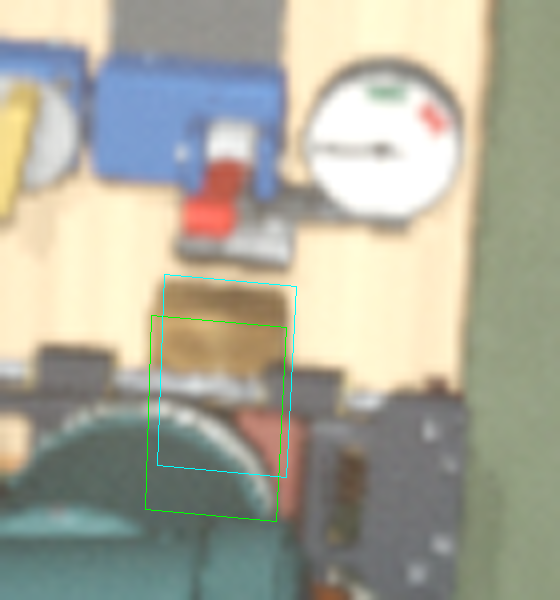

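```bash
python3 gs.py 4.5 0 32 18
```

```text
t 11.33 tcp [0.4763 0.0623 0.0809] rot [-180.    12.   175.2] gap 45.1
 seat [ 1.8 -0.  52.4] F seat [-0.22  0.19 -1.37] Tq [ 0.06  0.15 -0.01] J [ -0.  20. 120.  -2.  28. -83.]
shift [-0.296  0.001  0.618] turn [0.002 0.004 0.014]  steps 0.5 0.0
```

Call:
{"op": "move_arm", "data": {"moves": [[40,-0.1,0,0,0,0,0],[40,-0.13,0,0.1,0,0,0],[40,-0.15,0,0.2,0,0,0],[40,-0.18,0,0.28,0,0,0],[40,-0.2,0,0.36,0,0,0],[40,-0.23,0,0.44,0,0,0],[40,-0.26,0,0.52,0,0,0],[40,-0.3,0,0.62,0,0,0],[40,-0.3,0,0.62,0,0,0],[40,-0.3,0,0.62,0,0,0]]}}

```text
clock: 12.17
tcp_pos: [0.489, 0.0612, 0.0644]
eef_rot: [-180.0, 12.0, 175.2]
contact_force: [0.6, -0.6, -1.1]
finger_gap: 0.0449
```

```bash
python3 gs.py 4.5 0 27 18
```

```text
t 12.17 tcp [0.489  0.0612 0.0644] rot [-180.    12.   175.2] gap 44.9
 seat [ 4.6 -0.  31.7] F seat [-0.02 -0.53 -1.27] Tq [0.   0.12 0.03] J [ -0.  23. 119.  -2.  26. -84.]
shift [-0.046  0.001  0.15 ] turn [0.002 0.003 0.013]  steps 0.1 0.0
```

Call:
{"op": "move_arm", "data": {"moves": [[40,-0.01,0,0.03,0,0,0],[40,-0.02,0,0.06,0,0,0],[40,-0.03,0,0.09,0,0,0],[40,-0.04,0,0.12,0,0,0],[40,-0.05,0,0.15,0,0,0],[40,-0.05,0,0.15,0,0,0],[40,-0.05,0,0.15,0,0,0],[40,-0.05,0,0.15,0,0,0],[40,-0.05,0,0.15,0,0,0],[40,-0.05,0,0.15,0,0,0]]}}

```text
clock: 13.0
tcp_pos: [0.4903, 0.0611, 0.0626]
eef_rot: [-180.0, 12.1, 175.2]
contact_force: [-16.6, -0.0, 42.7]
finger_gap: 0.0446
```

```bash
python3 gs.py 4.5 0 24 18
```

```text
t 13.0 tcp [0.4903 0.0611 0.0626] rot [-180.    12.1  175.2] gap 44.6
 seat [ 4.8 -0.  29.4] F seat [ 7.08 -1.42 45.27] Tq [-0.03  1.16 -0.01] J [ -0.  23. 119.  -2.  26. -84.]
shift [-0.047 -0.     0.174] turn [0.001 0.01  0.018]  steps 0.1 0.0
```

```bash
python3 - <<'E'
from h import *
p=np.load("rest.npy"); p[:3]=p[:3]+Rseat(p[3])[:,2]*.0028; np.save("rest.npy",p); print(p)
E
python3 gs.py 4.5 0 27.7 18;python3 gs.py -1 0 27.7 18
```

```text
[ 0.49946818  0.0603478   0.03713304 -0.08497093 -0.04961639  0.01291161]
t 13.0 tcp [0.4903 0.0611 0.0626] rot [-180.    12.1  175.2] gap 44.6
 seat [ 4.8 -0.  26.6] F seat [ 7.08 -1.42 45.27] Tq [-0.03  1.16 -0.01] J [ -0.  23. 119.  -2.  26. -84.]
shift [ 0.02   0.    -0.032] turn [0.001 0.01  0.018]  steps 0.0 0.0
t 13.0 tcp [0.4903 0.0611 0.0626] rot [-180.    12.1  175.2] gap 44.6
 seat [ 4.8 -0.  26.6] F seat [ 7.08 -1.42 45.27] Tq [-0.03  1.16 -0.01] J [ -0.  23. 119.  -2.  26. -84.]
shift [0.195 0.    0.024] turn [0.001 0.01  0.018]  steps 0.1 0.0
```

Call:
{"op": "move_arm", "data": {"moves": [[40,0.02,0,-0.03,0,0,0],[40,0.02,0,-0.03,0,0,0],[40,0.05,0,-0.025,0,0,0],[40,0.08,0,-0.015,0,0,0],[40,0.1,0,-0.01,0,0,0],[40,0.13,0,0,0,0,0],[40,0.13,0,0,0,0,0],[40,0.13,0,0,0,0,0],[40,0.13,0,0,0,0,0],[40,0.13,0,0,0,0,0]]}}

```text
clock: 13.83
tcp_pos: [0.4889, 0.0614, 0.0624]
eef_rot: [180.0, 12.3, 175.2]
contact_force: [5.5, -1.3, 1.3]
finger_gap: 0.0447
```

```bash
python3 gs.py -2 0 27.7 18
```

```text
t 13.83 tcp [0.4889 0.0614 0.0624] rot [180.   12.3 175.2] gap 44.7
 seat [ 3.4  0.1 27.1] F seat [ 5.47 -0.83 -1.65] Tq [-0.21 -0.93 -0.09] J [ -0.  23. 120.  -2.  25. -83.]
shift [ 0.179 -0.003  0.037] turn [0.004 0.049 0.017]  steps 0.1 0.0
```

Call:
{"op": "move_arm", "data": {"moves": [[40,0.02,0,0.01,0,0,0],[40,0.05,0,0.02,0,0,0],[40,0.07,0,0.03,0,0,0],[40,0.09,0,0.03,0,0,0],[40,0.09,0,0.03,0,0,0],[40,0.09,0,0.03,0,0,0],[40,0.09,0,0.03,0,0,0],[40,0.09,0,0.03,0,0,0],[40,0.09,0,0.03,0,0,0],[40,0.09,0,0.03,0,0,0]]}}

```text
clock: 14.67
tcp_pos: [0.489, 0.0614, 0.0621]
eef_rot: [180.0, 12.6, 175.2]
contact_force: [4.0, -3.5, 11.0]
finger_gap: 0.0449
```

```bash
python3 gs.py 0 0 27.7 18;python3 - <<'E'
from h import *
for n,b in(("top",(215,190,70,75,8)),("scene",(222,150,80,75,8))):
    i=env.snapshot(n); crop(i,n,*b,[],f"pics/k_{n}.png")
E
```

```text
t 14.67 tcp [0.489  0.0614 0.0621] rot [180.   12.6 175.2] gap 44.9
 seat [ 3.4  0.1 26.9] F seat [ 9.21 -3.14  7.36] Tq [-0.36 -0.66 -0.12] J [ -0.  23. 120.  -2.  25. -83.]
shift [ 0.115 -0.004  0.007] turn [0.006 0.095 0.017]  steps 0.1 0.1
```

View pics/k_top.png

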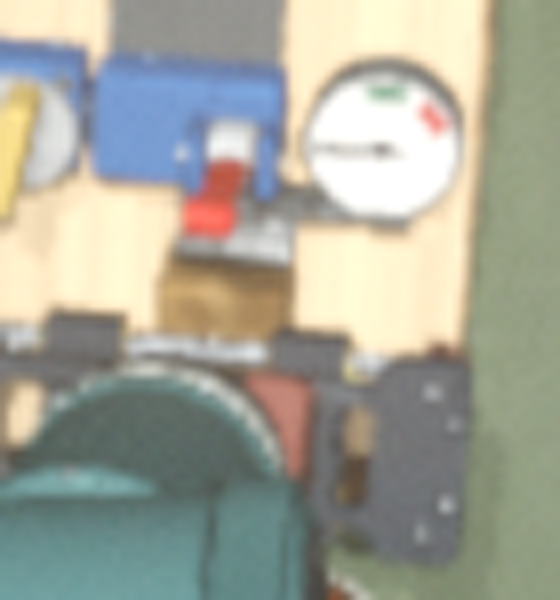

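View pics/k_scene.png

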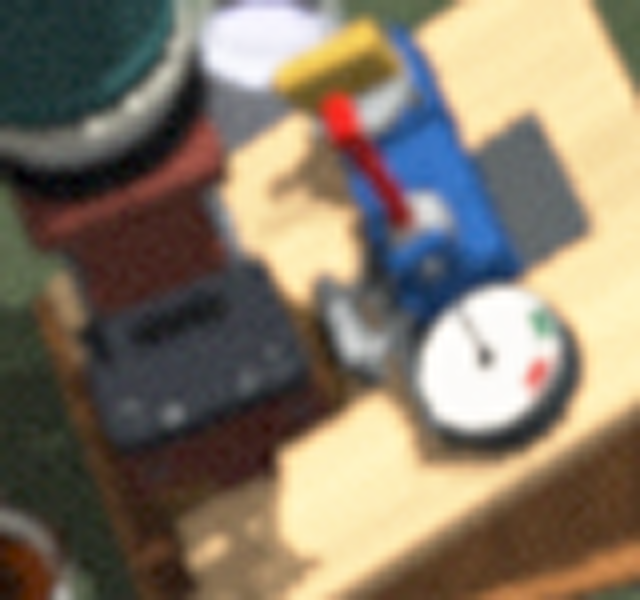

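```bash
python3 - <<'E'
from h import *
p=np.load("rest.npy"); p[:3]=p[:3]+Rseat(p[3])[:,0]*.0034; np.save("rest.npy",p); print(p)
E
python3 tri.py; python3 gs.py 0 0 27.7 18
```

```text
[ 0.50240205  0.0600979   0.03883304 -0.08497093 -0.04961639  0.01291161]
hub [564.5   5.7 101.7] seat [ 89.  -49.   21.2] 0.15
tip [536.1  55.5 179.7] seat [ 99.9  -1.7 105. ] 0.39
cam [566.1  54.5 121.7] seat [96.8 -0.2 39.8] 0.1
bartop [558.4 124.5 133. ] seat [90.7 68.9 56.4] 0.02
TL [658.3 155.5 117.4] seat [166.8 108.3  -5.6] 0.02
TR [643.6 -31.9 118.1] seat [168.2 -79.7  -5.5] 0.2
BL [465.8 171.6   6.3] seat [-56.1 108.   -5.2] 0.26
BR [450.5 -16.7   8.7] seat [-54.3 -80.9  -3.5] 0.08
bsL [471.5 111.9  17.7] seat [-41.   49.   -0.7] 0.01
bsR [462.6  14.   18.8] seat [-41.  -49.3   0.5] 0.08
green [582.8   3.9 111.9] seat [110.1 -49.1  20.8] 0.11
red [574.8 -11.1 106.6] seat [101.6 -64.8  19.6] 0.04
t 14.77 tcp [0.489  0.0614 0.0621] rot [180.   12.6 175.2] gap 44.8
 seat [-0.   0.1 26.9] F seat [ 8.68 -2.43  7.19] Tq [-0.3  -0.67 -0.07] J [ -0.  23. 120.  -2.  25. -83.]
shift [ 0.008 -0.004 -0.027] turn [0.006 0.095 0.017]  steps 0.0 0.1
```

Call:
{"op": "move_arm", "data": {"moves": [[48,0,0,0,0,0,0],[52,0,0,0,0,0,0],[56,0,0,0,0,0,0],[62,0,0,0,0,0,0],[62,0,0,0,0,0,0],[62,0,0,0,0,0,0],[62,0,0,-0.3,0,0,0],[62,0,0,-1,0,0,0],[62,0,0,-2,0,0,0],[62,0,0,-3,0,0,0]]}}

```text
clock: 15.6
tcp_pos: [0.4681, 0.063, 0.1506]
eef_rot: [180.0, 12.4, 175.2]
contact_force: [0.3, 0.7, -0.3]
finger_gap: 0.0619
```

```bash
python3 gs.py 0 0 100 18;python3 - <<'E'
from h import *
for n,b in(("top",(215,190,70,75,8)),("scene",(222,150,80,75,8))):
    i=env.snapshot(n); crop(i,n,*b,[],f"pics/l_{n}.png")
E
```

```text
t 15.6 tcp [0.4681 0.063  0.1506] rot [180.   12.4 175.2] gap 61.9
 seat [ 26.1  -0.  114. ] F seat [ 0.08  0.72 -0.34] Tq [0.01 0.03 0.03] J [  0.  12. 117.  -2.  39. -84.]
shift [0.688 0.001 0.708] turn [0.005 0.07  0.018]  steps 0.7 0.1
```

View pics/l_top.png

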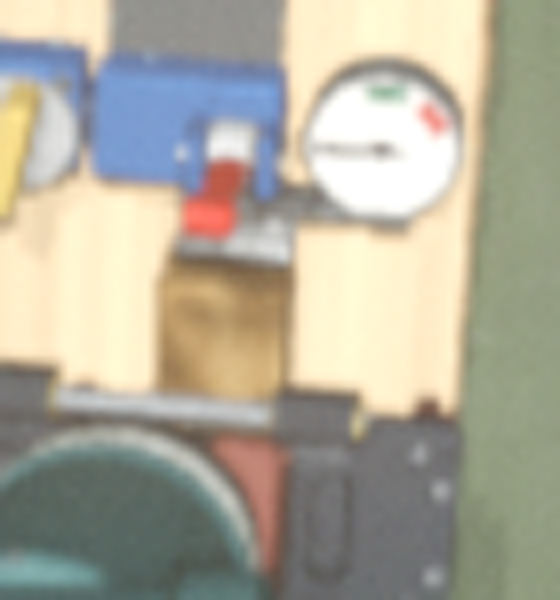

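View pics/l_scene.png

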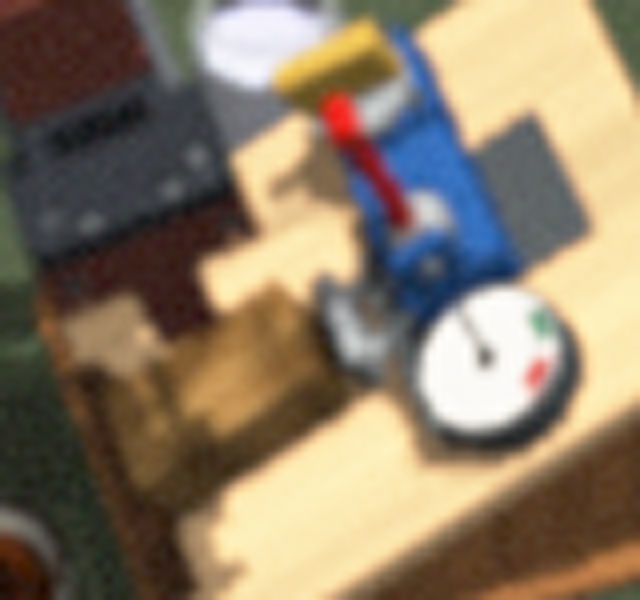

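```bash
python3 - <<'E'
from h import *
def onplane(n,px,z):
    f=lambda a:proj(n,seat([a[0],a[1],z]))[0]-px
    return least_squares(f,[90,70]).x
for n,A,B,k,o in(("top",(93,352),(137,190),11,(206,185)),("scene",(155,165),(308,72),13,(245,148))):
    a=onplane(n,np.array(A)/k+o-.5,58);b=onplane(n,np.array(B)/k+o-.5,58)
    print(n,a,b,(a+b)/2,np.degrees(np.arctan2(*(b-a)[::-1])))
E
python3 gs.py 89.5 71 130 0 13
```

```text
top [70.18178498 73.57031705] [113.24539272  63.74568022] [91.71358885 68.65799864] -12.851640880547773
scene [71.56356409 67.32314273] [109.42848407  65.01770282] [90.49602408 66.17042278] -3.4842041881228982
t 15.7 tcp [0.4711 0.0632 0.1542] rot [179.9  13.  175.2] gap 62.0
 seat [ 30.4   0.4 115.6] F seat [ 0.73  0.22 -1.7 ] Tq [ 0.03  0.12 -0.06] J [  0.  11. 117.  -2.  38. -84.]
shift [-1.746  2.351 -1.031] turn [-0.306 -2.828  2.167]  steps 2.2 3.0
```

```bash
python3 gs.py 89.5 70.5 95 0 11
python3 - <<'E'
from ik import *
for z in(57,80,95):
  for o in ik(seat([89.5,70.5,z]),deckR(p)*R.from_euler('z',11,degrees=True),seeds): print(z,o.round(0))
E
```

```text
t 15.7 tcp [0.4711 0.0632 0.1542] rot [179.9  13.  175.2] gap 62.0
 seat [ 30.4   0.4 115.6] F seat [ 0.73  0.22 -1.7 ] Tq [ 0.03  0.12 -0.06] J [  0.  11. 117.  -2.  38. -84.]
shift [-2.088  2.332  0.084] turn [-0.257 -2.832  1.836]  steps 2.3 2.8
57 [ 11.  19. 120. -32.  15. -34.]
80 [ 11.  16. 120. -28.  17. -38.]
95 [ 12.  14. 120. -26.  19. -40.]
```

Call:
{"op": "move_arm", "data": {"moves": [[40,0,0.4,-0.3,-0.03,-0.3,0.2],[40,-0.3,0.9,-0.5,-0.06,-0.6,0.4],[40,-0.7,1.4,-0.5,-0.1,-1,0.6],[40,-1.2,1.9,-0.5,-0.15,-1.5,0.9],[40,-1.7,2.33,-0.5,-0.2,-2.1,1.3],[40,-2.1,2.33,-0.4,-0.26,-2.83,1.84],[40,-2.1,2.33,-0.2,-0.26,-2.83,1.84],[40,-2.09,2.33,0.08,-0.26,-2.83,1.84],[40,-2.09,2.33,0.08,-0.26,-2.83,1.84],[40,-2.09,2.33,0.08,-0.26,-2.83,1.84]]}}

```text
clock: 16.53
tcp_pos: [0.5376, 0.1276, 0.1651]
eef_rot: [173.8, 29.3, 162.5]
contact_force: [-0.2, 0.4, -0.4]
finger_gap: 0.0401
```

```bash
python3 gs.py 89.5 70.5 57 0 11
python3 - <<'E'
from h import *
for n,b in(("top",(198,165,90,95,6.3)),("scene",(215,140,98,98,6.1))):
    i=env.snapshot(n); crop(i,n,*b,[],f"pics/n_{n}.png")
E
```

```text
t 16.53 tcp [0.5376 0.1276 0.1651] rot [173.8  29.3 162.5] gap 40.1
 seat [88.5 70.3 94.7] F seat [-0.34  0.35 -0.21] Tq [-0.02  0.25  0.01] J [ 11.  14. 120. -25.  19. -41.]
shift [-0.033  0.014  1.258] turn [-0.005 -0.02   0.001]  steps 0.9 0.0
```

View pics/n_top.png

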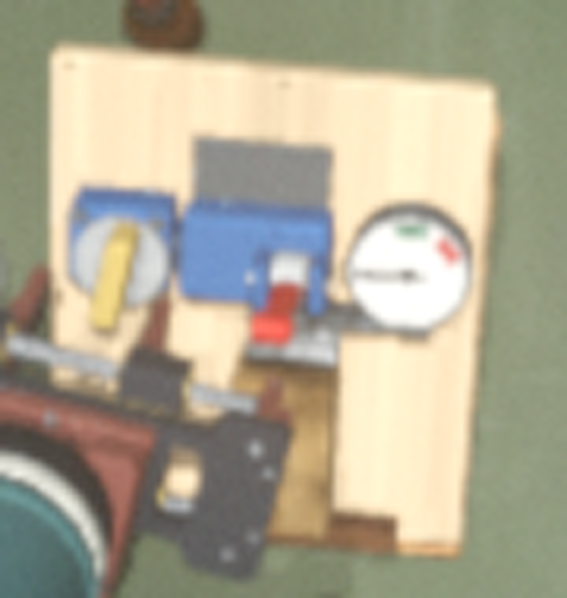

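View pics/n_scene.png

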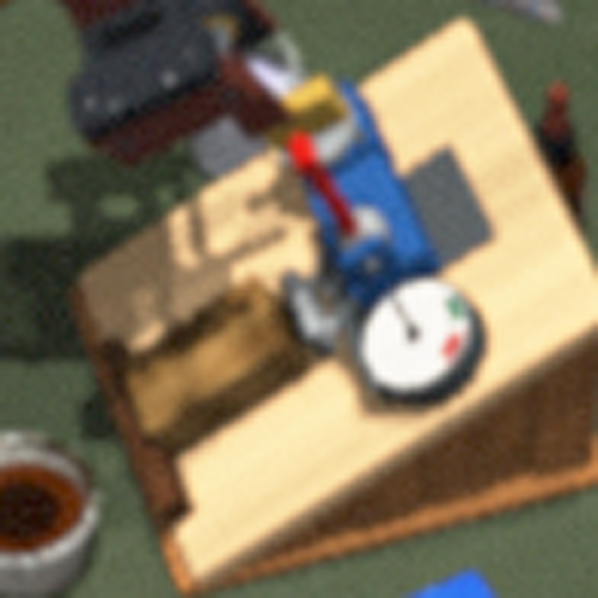

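Call:
{"op": "move_arm", "data": {"moves": [[40,-0.03,-0.03,0.3,0,0,0],[40,-0.03,-0.03,0.6,0,0,0],[40,-0.03,-0.03,0.9,0,0,0],[40,-0.03,-0.03,1.1,0,0,0],[40,-0.03,-0.03,1.2,0,0,0],[40,-0.03,-0.03,1.24,0,0,0],[40,-0.03,-0.03,1.24,0,0,0],[40,-0.03,-0.03,1.24,0,0,0],[40,-0.03,-0.03,1.24,0,0,0],[40,-0.03,-0.03,1.24,0,0,0]]}}

```text
clock: 17.47
tcp_pos: [0.5574, 0.1251, 0.1346]
eef_rot: [173.7, 29.4, 162.4]
contact_force: [-1.8, 0.5, 0.5]
finger_gap: 0.0399
```

```bash
python3 gs.py 89.5 69 57 0 11
python3 - <<'E'
from h import *
for n,b in(("top",(198,165,90,95,6.3)),("scene",(235,130,60,60,10))):
    i=env.snapshot(n); crop(i,n,*b,[],f"pics/o_{n}.png")
E
```

```text
t 17.47 tcp [0.5574 0.1251 0.1346] rot [173.7  29.4 162.4] gap 39.9
 seat [90.6 69.4 58.3] F seat [-1.36  0.39  1.38] Tq [ 0.02  0.28 -0.  ] J [ 11.  18. 120. -32.  15. -35.]
shift [ 0.033 -0.02   0.043] turn [ 0.005  0.001 -0.006]  steps 0.0 0.0
```

View pics/o_scene.png

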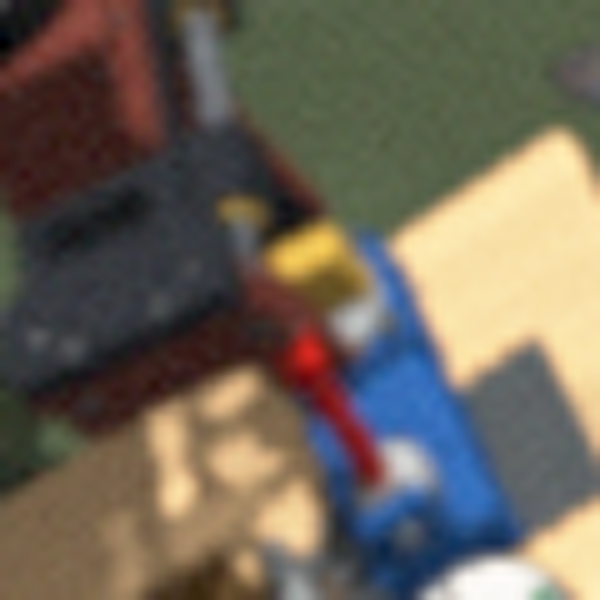

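View pics/o_top.png

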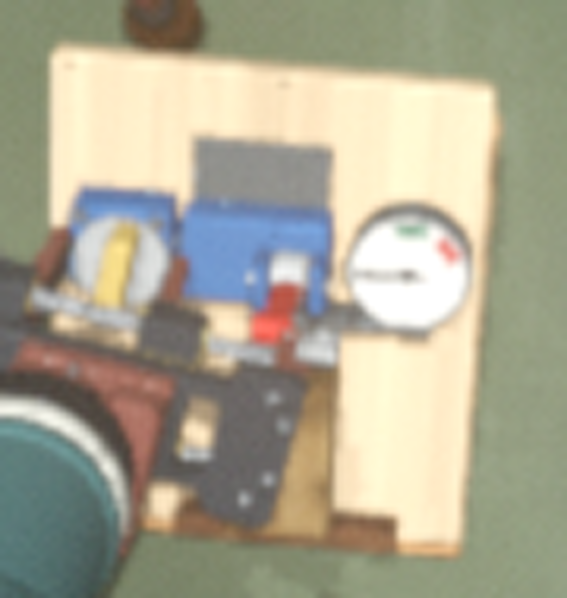

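Call:
{"op": "move_arm", "data": {"moves": [[8,0,0,0,0,0,0],[8,0,0,0,0,0,0],[8,0,0,0,0,0,0],[8,0,0,0,0,0,0],[8,0,0,0,0,0,0],[8,0,0,0,0,0,0],[8,0,0,0,0,0,0],[8,0,0,0,0,0,0],[8,0,0,0,0,0,0],[8,0,0,0,0,0,0]], "force": 15}}

```text
clock: 18.4
tcp_pos: [0.5574, 0.125, 0.1345]
eef_rot: [173.7, 29.4, 162.4]
contact_force: [-0.8, -0.9, 0.2]
finger_gap: 0.0122
```

```bash
python3 gs.py 89.5 69 57 0 11; python3 -c "
from ik import *
for a in(11,41,71,101,131,161,186):
  for o in ik(seat([89.5,70.5,58]),deckR(p)*R.from_euler('z',a,degrees=True),[[11,19,120,-32,15,-34+a-11]]): print(a,o.round(0))"
```

```text
t 18.4 tcp [0.5574 0.125  0.1345] rot [173.7  29.4 162.4] gap 12.2
 seat [90.5 69.3 58.3] F seat [-0.55 -0.94  0.54] Tq [-0.09  0.22 -0.05] J [ 11.  18. 120. -32.  15. -35.]
shift [ 0.031 -0.018  0.042] turn [ 0.003  0.    -0.006]  steps 0.0 0.0
11 [ 11.  18. 120. -32.  15. -34.]
41 [ 11.  18. 120. -32.  15.  -4.]
71 [ 11.  18. 120. -32.  15.  26.]
101 [ 11.  18. 120. -32.  15.  56.]
131 [ 11.  18. 120. -32.  15.  86.]
161 [ 11.  18. 120. -32.  15. 116.]
186 [ 11.  18. 120. -32.  15. 141.]
```

Call:
{"op": "move_arm", "data": {"moves": [[8,0,0,0,0,0,1],[8,0,0,0,0,0,2],[8,0,0,0,0,0,3],[8,0,0,0,0,0,4],[8,0,0,0,0,0,5],[8,0,0,0,0,0,6],[8,0,0,0,0,0,7],[8,0,0,0,0,0,8],[8,0,0,0,0,0,8],[8,0,0,0,0,0,8]]}}

```text
clock: 19.23
tcp_pos: [0.557, 0.1245, 0.1343]
eef_rot: [153.8, 15.0, 112.7]
contact_force: [-1.4, -3.6, 1.5]
finger_gap: 0.012
```

```bash
python3 gs.py 90.5 69.3 58.3 0 59
python3 - <<'E'
from h import *
for n,b in(("top",(198,165,90,95,6.3)),("scene",(222,140,98,98,6.1))):
    i=env.snapshot(n); crop(i,n,*b,[],f"pics/q_{n}.png")
E
```

```text
t 19.23 tcp [0.557  0.1245 0.1343] rot [153.8  15.  112.7] gap 12.0
 seat [90.1 68.8 58.2] F seat [-0.22 -3.66  1.89] Tq [-0.54  0.26 -0.42] J [ 11.  18. 120. -32.  15.  13.]
shift [ 0.007  0.019 -0.002] turn [-0.009  0.001  0.02 ]  steps 0.0 0.0
```

View pics/q_scene.png

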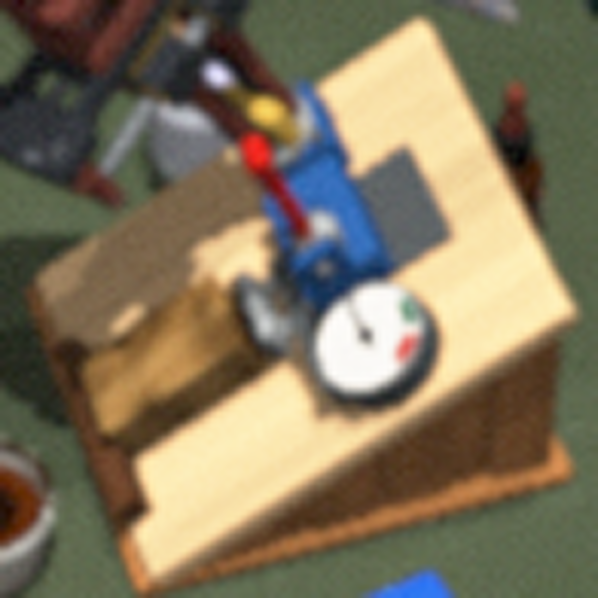

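View pics/q_top.png

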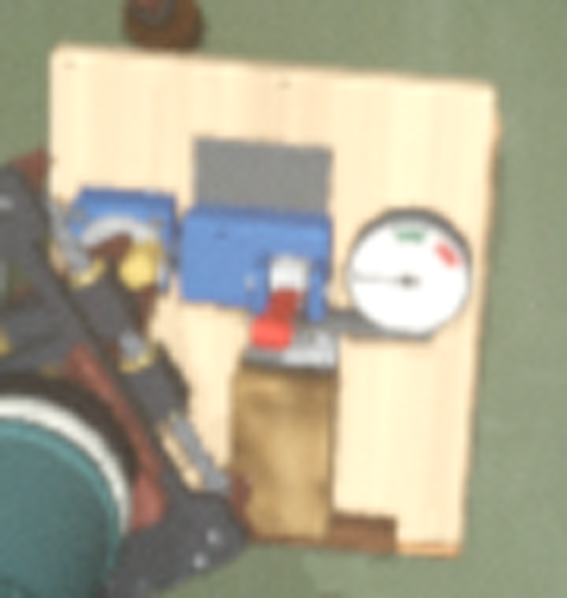

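Call:
{"op": "move_arm", "data": {"moves": [[8,0,0,0,0,0,1],[8,0,0,0,0,0,2],[8,0,0,0,0,0,3],[8,0,0,0,0,0,3],[8,0,0,0,0,0,3],[8,0,0,0,0,0,3],[8,0,0,0,0,0,3],[8,0,0,0,0,0,3],[8,0,0,0,0,0,3],[8,0,0,0,0,0,3]]}}

```text
clock: 20.17
tcp_pos: [0.5568, 0.1245, 0.1342]
eef_rot: [150.7, 6.6, 96.6]
contact_force: [-1.5, -3.3, 2.5]
finger_gap: 0.0122
```

```bash
cat > dial.py <<'E'
import sys
from h import *
t=sys.argv[1]; out=[]
for n,b in(("scene",(258,170,50,55,10)),("top",(230,190,50,55,10))):
    i=env.snapshot(n); cv2.imwrite(f"pics/raw_{t}_{n}.png",i)
    x,y,w,h,k=b; out.append(cv2.resize(i[y:y+h,x:x+w],None,fx=7.5,fy=7.5,interpolation=cv2.INTER_CUBIC))
cv2.imwrite(f"pics/d_{t}.png",np.hstack(out)); show()
E
python3 dial.py 1
```

```text
t 20.27 tcp [0.5568 0.1245 0.1342] rot [150.7   6.6  96.5] gap 11.8
 seat [89.9 68.7 58.3] F seat [-0.58 -3.4   1.96] Tq [-0.63  0.42 -0.29] J [ 11.  18. 120. -32.  15.  31.]
```

View pics/d_1.png

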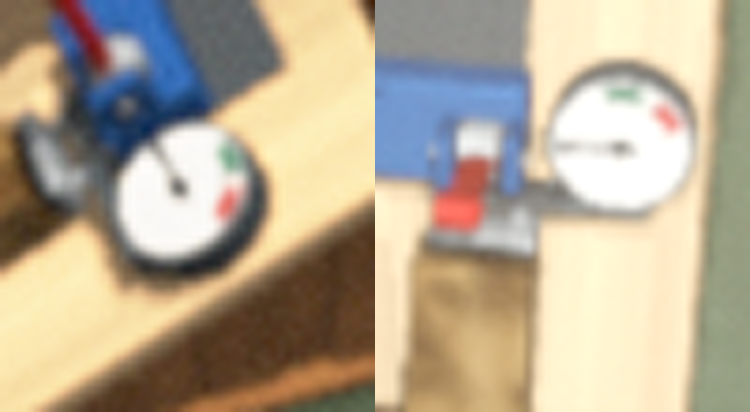

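```bash
cat > needle.py <<'E'
from h import *
def needle(img,n,dn):
    # rectify 44mm patch, 0.25 mm/px
    N=200; s=.25
    g=(np.arange(N)-N/2)*s
    X,Y=np.meshgrid(g,g)
    def rect(cx,cy):
        P=seat(np.c_[(cx+X).ravel(),(cy+Y).ravel(),np.full(N*N,21.2)])
        q=proj(n,P).astype(np.float32)
        return cv2.remap(img,q[:,0].reshape(N,N),q[:,1].reshape(N,N),cv2.INTER_CUBIC).astype(float)
    cx,cy=89.0-2.5*dn,-49.0
    for _ in range(4): # recenter on white disc
        im=rect(cx,cy); w=(im.min(2)>165)&(np.hypot(X,Y)<25)
        w=cv2.morphologyEx(w.astype(np.uint8),cv2.MORPH_CLOSE,np.ones((25,25)))>0
        cx+=X[w].mean()*.8; cy+=Y[w].mean()*.8
    im=rect(cx,cy); m=im.max(2)
    r=np.hypot(X,Y)
    bg=np.median(m[r<15]); d=np.clip(bg-m-15,0,None)
    # angular profile: clockwise from +y (left)   seen from above; x up, y left
    a=np.arctan2(X,Y) # 0 at left(+y), + toward +x (up): clockwise
    best=[]
    th=np.radians(np.arange(-60,180,1.))
    for t in th:
        rr=np.arange(4,15,.5); xs=rr*np.sin(t); ys=rr*np.cos(t)
        best.append(cv2.remap(d.astype(np.float32),(ys/s+N/2).astype(np.float32)[None],(xs/s+N/2).astype(np.float32)[None],cv2.INTER_LINEAR).mean())
    best=np.array(best); k=best.argmax(); w=np.clip(best-best.max()*.5,0,None); sel=np.abs(th-th[k])<.5
    return round(float((w*th)[sel].sum()/w[sel].sum()),3),(round(cx,1),round(cy,1)),round(best.max(),1)
if __name__=="__main__":
    import sys
    for a in sys.argv[2:]:
        for n in("scene","top"):
            f=f"pics/{n}0.png" if a=="0" else f"pics/raw_{a}_{n}.png"
            print(a,n,needle(cv2.imread(f),n,float(sys.argv[1]) if a!="0" else 0))
E
python3 needle.py 1.1 0 1
```

```text
0 scene (1.486, (np.float64(87.4), np.float64(-48.7)), np.float32(38.9))
0 top (1.661, (np.float64(88.7), np.float64(-48.8)), np.float32(34.7))
1 scene (1.43, (np.float64(84.5), np.float64(-48.7)), np.float32(32.2))
1 top (1.651, (np.float64(86.1), np.float64(-49.1)), np.float32(14.2))
```

```bash
sed -i 's/^    # angular profile.*/    d=d*((im.max(2)-im.min(2))<30)*(r>0)/; s/np.arange(4,15,.5)/np.arange(4,12.5,.5)/' needle.py; python3 needle.py 1.1 0 1
```

```text
0 scene (1.445, (np.float64(87.4), np.float64(-48.7)), np.float32(39.7))
0 top (1.659, (np.float64(88.7), np.float64(-48.8)), np.float32(34.2))
1 scene (1.369, (np.float64(84.5), np.float64(-48.7)), np.float32(33.2))
1 top (1.658, (np.float64(86.1), np.float64(-49.1)), np.float32(15.9))
```

Call:
{"op": "move_arm", "data": {"moves": [[8,0,0,0,0,0,1],[8,0,0,0,0,0,2],[8,0,0,0,0,0,2],[8,0,0,0,0,0,2],[8,0,0,0,0,0,2],[8,0,0,0,0,0,2],[8,0,0,0,0,0,2],[8,0,0,0,0,0,2],[8,0,0,0,0,0,2],[8,0,0,0,0,0,2]]}}

```text
clock: 21.1
tcp_pos: [0.5566, 0.1245, 0.1342]
eef_rot: [150.1, 0.6, 86.1]
contact_force: [-2.6, -2.8, 1.1]
finger_gap: 0.0121
```

```bash
python3 dial.py 2;  python3 needle.py 1.35 2
```

```text
t 21.2 tcp [0.5566 0.1244 0.1342] rot [150.1   0.6  86.1] gap 12.0
 seat [89.7 68.7 58.3] F seat [-1.41 -3.31  2.88] Tq [-0.54  0.61 -0.26] J [ 11.  18. 120. -32.  15.  43.]
2 scene (1.419, (np.float64(84.1), np.float64(-48.9)), np.float32(14.1))
2 top (1.858, (np.float64(85.5), np.float64(-49.1)), np.float32(9.7))
```

```bash
sed -i 's/    r=np.hypot(X,Y)$/    r=np.hypot(X,Y); global LAST; LAST=im/' needle.py
cat > rv.py <<'E'
import sys,needle; from h import *
rows=[]
for a in sys.argv[1:]:
    row=[]
    for n in("scene","top"):
        f=f"pics/{n}0.png" if a=="0" else f"pics/raw_{a}_{n}.png"
        needle.needle(cv2.imread(f),n,0 if a=="0" else 1.4); im=needle.LAST[::-1,::-1].clip(0,255).astype(np.uint8)
        row.append(cv2.resize(im,(280,280)))
    rows.append(np.vstack(row))
cv2.imwrite(f"pics/rv_{a}.png",np.hstack(rows))
E
python3 rv.py 0 2
```

```text
(no output)
```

View pics/rv_2.png

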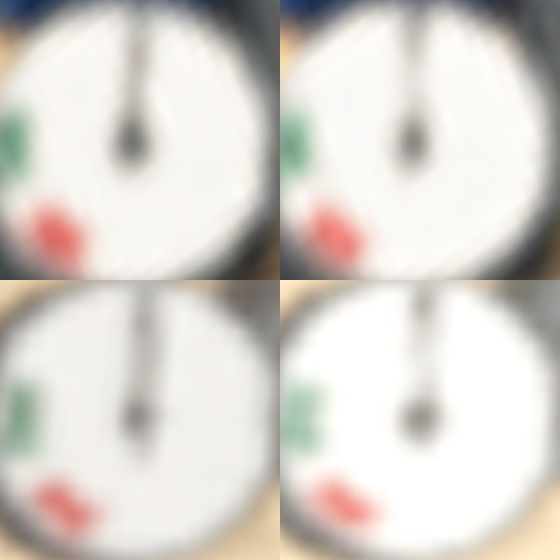

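```bash
sed -i 's|(ys/s+N/2).astype(np.float32)\[None\],(xs/s+N/2).astype(np.float32)\[None\]|(xs/s+N/2).astype(np.float32)[None],(ys/s+N/2).astype(np.float32)[None]|' needle.py; python3 needle.py 1.35 0 1 2
```

```text
0 scene (0.125, (np.float64(87.4), np.float64(-48.7)), np.float32(39.7))
0 top (-0.089, (np.float64(88.7), np.float64(-48.8)), np.float32(34.2))
1 scene (0.227, (np.float64(84.4), np.float64(-48.8)), np.float32(33.9))
1 top (0.006, (np.float64(85.5), np.float64(-49.1)), np.float32(15.7))
2 scene (0.151, (np.float64(84.1), np.float64(-48.9)), np.float32(14.1))
2 top (-0.287, (np.float64(85.5), np.float64(-49.1)), np.float32(9.7))
```

Call:
{"op": "move_arm", "data": {"moves": [[8,0,0,0,0,0,1],[8,0,0,0,0,0,2],[8,0,0,0,0,0,2.5],[8,0,0,0,0,0,2.5],[8,0,0,0,0,0,2.5],[8,0,0,0,0,0,2.5],[8,0,0,0,0,0,2.5],[8,0,0,0,0,0,2.5],[8,0,0,0,0,0,2.5],[8,0,0,0,0,0,2.5]]}}

```text
clock: 22.03
tcp_pos: [0.5565, 0.1244, 0.134]
eef_rot: [150.8, -6.8, 73.1]
contact_force: [-3.8, -1.9, 0.6]
finger_gap: 0.0119
```

```bash
python3 dial.py 3;  python3 needle.py 1.6 3
```

```text
t 22.13 tcp [0.5565 0.1245 0.1341] rot [150.8  -6.8  73.1] gap 11.5
 seat [89.5 68.7 58.3] F seat [-3.69 -1.42  3.28] Tq [-0.25  0.82 -0.2 ] J [ 11.  18. 120. -32.  15.  58.]
3 scene (0.139, (np.float64(83.4), np.float64(-48.6)), np.float32(44.4))
3 top (-0.161, (np.float64(84.8), np.float64(-49.0)), np.float32(16.8))
```

```bash
python3 - <<'E'
s=open('needle.py').read()
s=s.replace("    best=[]","""    b=cv2.GaussianBlur(m,(0,0),6); b[r>6]=999; hy,hx=np.unravel_index(b.argmin(),b.shape)
    d=np.clip(bg-m-4,0,None)*((im.max(2)-im.min(2))<35)
    best=[]""")
s=s.replace("(xs/s+N/2)","(xs/s+hx)").replace("(ys/s+N/2)","(ys/s+hy)").replace("np.arange(4,12.5,.5)","np.arange(5,15,.5)").replace("np.arange(-60,180,1.)","np.arange(-35,150,1.)")
open('needle.py','w').write(s)
E
python3 needle.py 1.4 0 1 2 3; python3 rv.py 1 3
```

```text
0 scene (-0.047, (np.float64(87.4), np.float64(-48.7)), np.float32(50.6))
0 top (-0.122, (np.float64(88.7), np.float64(-48.8)), np.float32(45.0))
1 scene (-0.042, (np.float64(84.4), np.float64(-48.9)), np.float32(42.1))
1 top (-0.082, (np.float64(85.4), np.float64(-49.1)), np.float32(22.8))
2 scene (-0.003, (np.float64(84.1), np.float64(-48.9)), np.float32(23.2))
2 top (-0.082, (np.float64(85.4), np.float64(-49.1)), np.float32(18.9))
3 scene (-0.086, (np.float64(83.6), np.float64(-48.5)), np.float32(50.6))
3 top (-0.114, (np.float64(85.3), np.float64(-49.0)), np.float32(24.3))
```

View pics/rv_3.png

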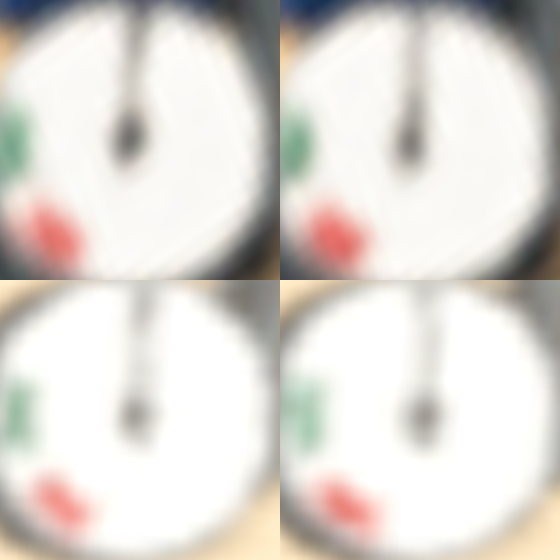

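Call:
{"op": "move_arm", "data": {"moves": [[8,0,0,0,0,0,1],[8,0,0,0,0,0,2],[8,0,0,0,0,0,2.3],[8,0,0,0,0,0,2.3],[8,0,0,0,0,0,2.3],[8,0,0,0,0,0,2.3],[8,0,0,0,0,0,2.3],[8,0,0,0,0,0,2.3],[8,0,0,0,0,0,2.3],[8,0,0,0,0,0,2.3]]}}

```text
clock: 22.97
tcp_pos: [0.5563, 0.1245, 0.1339]
eef_rot: [153.0, -13.3, 60.7]
contact_force: [-5.0, 0.1, -0.2]
finger_gap: 0.0119
```

```bash
python3 dial.py 4;  python3 needle.py 1.8 4
```

```text
t 23.07 tcp [0.5563 0.1245 0.134 ] rot [153.  -13.3  60.7] gap 12.1
 seat [89.3 68.8 58.3] F seat [-3.73 -0.57  3.24] Tq [-0.05  1.   -0.15] J [ 11.  18. 120. -32.  15.  72.]
4 scene (-0.091, (np.float64(83.0), np.float64(-48.7)), np.float32(42.9))
4 top (-0.054, (np.float64(84.2), np.float64(-49.0)), np.float32(26.1))
```

Call:
{"op": "move_arm", "data": {"moves": [[8,0,0,0,0,0,1],[8,0,0,0,0,0,2],[8,0,0,0,0,0,2.3],[8,0,0,0,0,0,2.3],[8,0,0,0,0,0,2.3],[8,0,0,0,0,0,2.3],[8,0,0,0,0,0,2.3],[8,0,0,0,0,0,2.3],[8,0,0,0,0,0,2.3],[8,0,0,0,0,0,2.3]]}}

```text
clock: 23.9
tcp_pos: [0.5562, 0.1246, 0.1339]
eef_rot: [156.6, -19.2, 47.8]
contact_force: [-5.3, 0.4, 1.0]
finger_gap: 0.0118
```

```bash
python3 dial.py 5;  python3 needle.py 2.1 5
```

```text
t 24.0 tcp [0.5562 0.1246 0.1339] rot [156.7 -19.2  47.8] gap 12.3
 seat [89.2 68.9 58.3] F seat [-3.64 -0.7   3.01] Tq [-0.    1.   -0.12] J [ 11.  18. 120. -32.  15.  86.]
5 scene (-0.012, (np.float64(82.4), np.float64(-48.5)), np.float32(39.8))
5 top (-0.033, (np.float64(83.6), np.float64(-49.1)), np.float32(32.7))
```

View pics/d_5.png

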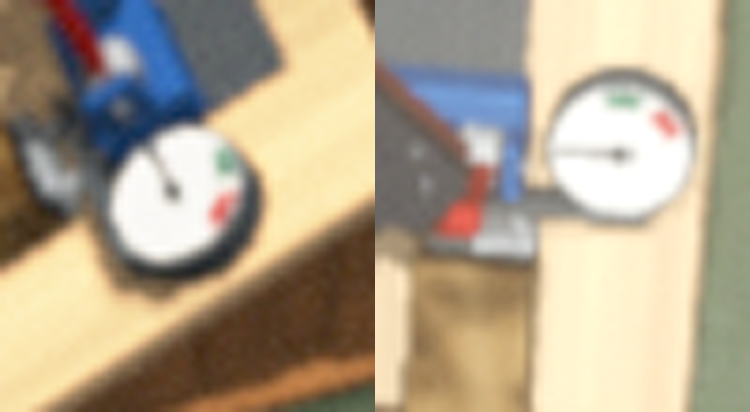

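Call:
{"op": "move_arm", "data": {"moves": [[8,0,0,0,0,0,0.8],[8,0,0,0,0,0,1.5],[8,0,0,0,0,0,1.7],[8,0,0,0,0,0,1.7],[8,0,0,0,0,0,1.7],[8,0,0,0,0,0,1.7],[8,0,0,0,0,0,1.7],[8,0,0,0,0,0,1.7],[8,0,0,0,0,0,1.7],[8,0,0,0,0,0,1.7]]}}

```text
clock: 24.83
tcp_pos: [0.5561, 0.1247, 0.1338]
eef_rot: [160.3, -22.9, 37.7]
contact_force: [-3.9, -0.6, 1.2]
finger_gap: 0.0121
```

```bash
python3 dial.py 6;  python3 needle.py 2.3 6
```

```text
t 24.93 tcp [0.5561 0.1248 0.1338] rot [160.3 -22.9  37.7] gap 11.7
 seat [89.  69.  58.2] F seat [-3.92  0.15  3.43] Tq [ 0.05  0.96 -0.13] J [ 11.  18. 120. -32.  15.  96.]
6 scene (-0.024, (np.float64(81.7), np.float64(-48.8)), np.float32(19.7))
6 top (-0.046, (np.float64(83.0), np.float64(-48.9)), np.float32(28.3))
```

View pics/d_6.png

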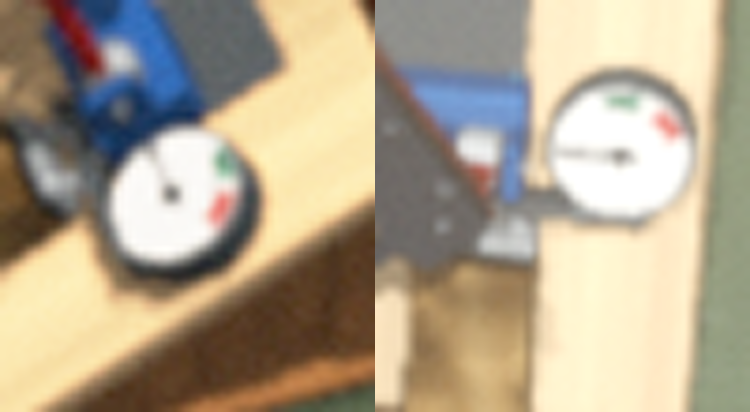

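Call:
{"op": "move_arm", "data": {"moves": [[8,0,0,0,0,0,0.8],[8,0,0,0,0,0,1.5],[8,0,0,0,0,0,1.7],[8,0,0,0,0,0,1.7],[8,0,0,0,0,0,1.7],[8,0,0,0,0,0,1.7],[8,0,0,0,0,0,1.7],[8,0,0,0,0,0,1.7],[8,0,0,0,0,0,1.7],[8,0,0,0,0,0,1.7]]}}

```text
clock: 25.77
tcp_pos: [0.556, 0.1249, 0.1338]
eef_rot: [164.7, -26.0, 27.1]
contact_force: [-5.2, 0.9, 1.0]
finger_gap: 0.0119
```

```bash
python3 dial.py 7;  python3 needle.py 2.45 7
```

```text
t 25.87 tcp [0.556  0.1249 0.1338] rot [164.7 -26.   27.1] gap 11.9
 seat [89.  69.1 58.3] F seat [-4.09 -0.63  3.83] Tq [ 0.05  0.98 -0.1 ] J [ 11.  18. 120. -32.  15. 106.]
7 scene (-0.067, (np.float64(81.2), np.float64(-48.7)), np.float32(41.4))
7 top (-0.049, (np.float64(82.8), np.float64(-49.1)), np.float32(28.3))
```

View pics/d_7.png

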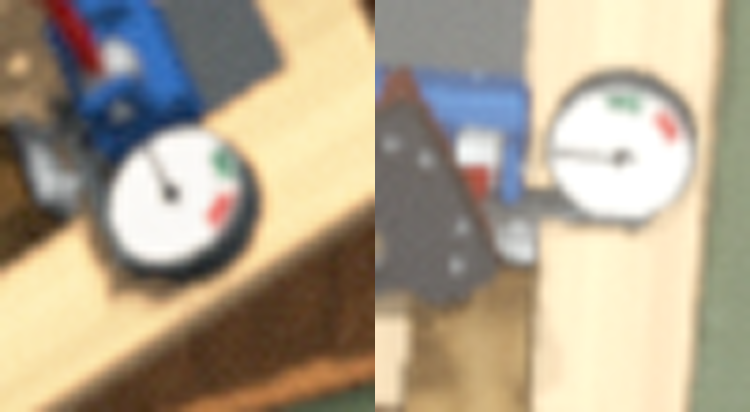

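Call:
{"op": "move_arm", "data": {"moves": [[8,0,0,0,0,0,0.8],[8,0,0,0,0,0,1.5],[8,0,0,0,0,0,1.7],[8,0,0,0,0,0,1.7],[8,0,0,0,0,0,1.7],[8,0,0,0,0,0,1.7],[8,0,0,0,0,0,1.7],[8,0,0,0,0,0,1.7],[8,0,0,0,0,0,1.7],[8,0,0,0,0,0,1.7]]}}

```text
clock: 26.7
tcp_pos: [0.556, 0.125, 0.1337]
eef_rot: [169.8, -28.2, 16.0]
contact_force: [-5.3, 0.2, 0.2]
finger_gap: 0.0121
```

```bash
python3 dial.py 8;  python3 needle.py 2.6 8
```

```text
t 26.8 tcp [0.556  0.125  0.1337] rot [169.8 -28.2  16. ] gap 11.9
 seat [88.9 69.2 58.3] F seat [-3.84  0.25  3.04] Tq [ 0.16  0.96 -0.07] J [ 11.  18. 120. -32.  15. 116.]
8 scene (0.098, (np.float64(81.1), np.float64(-48.7)), np.float32(33.0))
8 top (0.1, (np.float64(82.4), np.float64(-49.1)), np.float32(25.0))
```

View pics/d_8.png

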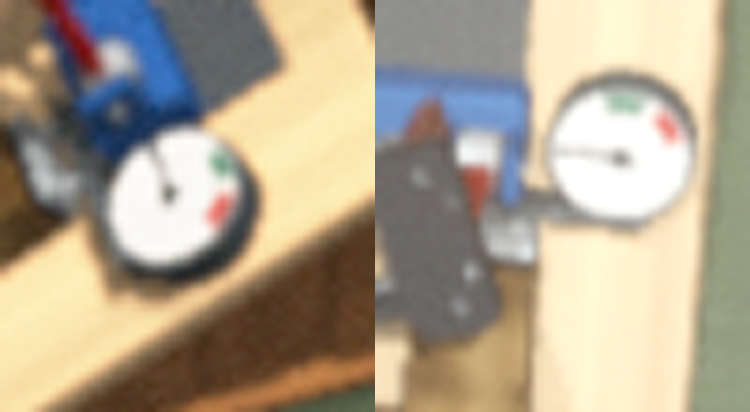

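Call:
{"op": "move_arm", "data": {"moves": [[15,0,0,0,0,0,0],[20,0,0,0,0,0,0],[26,0,0,0,0,0,0],[30,0,0,0,0,0,0],[30,0,0,-0.3,0,0,0],[30,0,0,-0.7,0,0,0],[30,0,0,-1.2,0,0,0],[30,0,0,-1.7,0,0,0],[30,0,0,-2,0,0,0],[30,0,0,-2,0,0,0]]}}

```text
clock: 27.63
tcp_pos: [0.5267, 0.1279, 0.1877]
eef_rot: [169.7, -28.4, 16.1]
contact_force: [-0.0, 0.6, 0.0]
finger_gap: 0.0298
```

```bash
python3 dial.py 9;  python3 needle.py 2.6 9
python3 - <<'E'
from ik import *
M=Rseat(p[3])
for d in(0,10):
 for q in([60,-1.5,115],[74,-1.5,105],[90,-1.5,95],[105,-1.5,80],[115,-1.5,65],[120,-1.5,58]):
  r=ik(seat(q),R.from_rotvec(np.radians(d)*M[:,1])*deckR(p,-1),[[0,17,120,-10,14,104],[0,17,120,-20,20,90]])
  print(d,q,[o.round(0) for o in r])
E
```

```text
t 27.73 tcp [0.5267 0.1277 0.1862] rot [169.7 -28.3  16.1] gap 30.2
 seat [ 89.7  69.4 118.4] F seat [-0.57  0.26  0.14] Tq [-0.11  0.35 -0.01] J [ 12.  11. 120. -22.  22. 107.]
9 scene (0.09, (np.float64(81.1), np.float64(-48.7)), np.float32(35.5))
9 top (0.102, (np.float64(82.4), np.float64(-49.1)), np.float32(25.1))
0 [60, -1.5, 115] [array([  1.,   9., 127., -11.,  15., 106.])]
0 [74, -1.5, 105] [array([  1.,  10., 125., -11.,  15., 105.])]
0 [90, -1.5, 95] [array([  0.,  12., 123., -10.,  16., 104.])]
0 [105, -1.5, 80] [array([  0.,  14., 121.,  -9.,  15., 103.])]
0 [115, -1.5, 65] [array([ -0.,  16., 120.,  -9.,  15., 103.])]
0 [120, -1.5, 58] [array([ -0.,  17., 119.,  -9.,  14., 103.])]
10 [60, -1.5, 115] [array([  0.,  10., 119.,  -3.,  31.,  97.])]
10 [74, -1.5, 105] [array([ -0.,  11., 117.,  -3.,  32.,  97.])]
10 [90, -1.5, 95] [array([ -0.,  13., 115.,  -3.,  32.,  97.])]
10 [105, -1.5, 80] [array([ -1.,  15., 113.,  -3.,  32.,  96.])]
10 [115, -1.5, 65] [array([ -1.,  17., 112.,  -3.,  31.,  96.])]
10 [120, -1.5, 58] [array([ -1.,  18., 111.,  -3.,  31.,  96.])]
```

View pics/d_9.png

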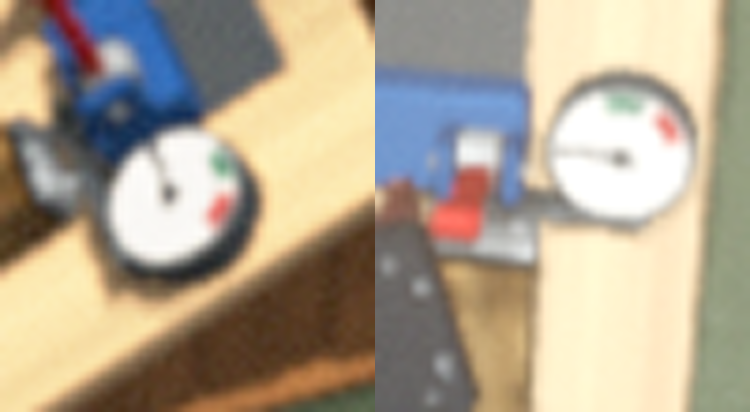

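```bash
python3 gs.py 60 40 118 10 180;python3 gs.py 60 -1.5 112 10 180
```

```text
t 27.73 tcp [0.5267 0.1277 0.1862] rot [169.7 -28.3  16.1] gap 30.2
 seat [ 89.7  69.4 118.4] F seat [-0.57  0.26  0.14] Tq [-0.11  0.35 -0.01] J [ 12.  11. 120. -22.  22. 107.]
shift [-1.248  0.618  0.013] turn [ 0.262 -1.647  3.048]  steps 1.0 2.9
t 27.73 tcp [0.5267 0.1277 0.1862] rot [169.7 -28.3  16.1] gap 30.2
 seat [ 89.7  69.4 118.4] F seat [-0.57  0.26  0.14] Tq [-0.11  0.35 -0.01] J [ 12.  11. 120. -22.  22. 107.]
shift [-1.683  1.932  0.213] turn [ 0.262 -1.647  3.048]  steps 1.8 2.9
```

Call:
{"op": "move_arm", "data": {"moves": [[10,-0.6,0.2,0,0.1,-0.4,0.8],[2,-1.2,0.5,0,0.15,-0.8,1.6],[2,-1.25,0.62,0,0.2,-1.2,2.4],[2,-1.25,0.62,0,0.26,-1.65,3.05],[2,-1.45,1.1,0,0.26,-1.65,3.05],[2,-1.6,1.6,0.1,0.26,-1.65,3.05],[2,-1.68,1.93,0.2,0.26,-1.65,3.05],[0,-1.68,1.93,0.21,0.26,-1.65,3.05],[0,-1.68,1.93,0.21,0.26,-1.65,3.05],[0,-1.68,1.93,0.21,0.26,-1.65,3.05]]}}

```text
clock: 28.57
tcp_pos: [0.4983, 0.0591, 0.1654]
eef_rot: [180.0, -19.9, -4.9]
contact_force: [-0.9, 0.3, 0.0]
finger_gap: 0.0006
```

```bash
python3 dial.py 10;  python3 needle.py 2.6 10; for a in "80.4 -1.5 108.3" "101.6 -1.5 101.6" "117 -1.5 88" "124.5 -1.5 74" "127.5 -1.5 61.5" ; do python3 gs.py $a 10 180 | tail -1; done
python3 - <<'E'
from h import *
crop(cv2.imread("pics/raw_10_scene.png"),"scene",222,140,98,98,6.1,[],"pics/r_s.png")
crop(cv2.imread("pics/raw_10_top.png"),"top",198,165,90,95,6.3,[],"pics/r_t.png")
E
```

```text
t 28.67 tcp [0.4982 0.0595 0.1657] rot [180.  -20.   -4.9] gap 0.5
 seat [ 59.9  -0.9 112. ] F seat [0.1  0.65 1.08] Tq [0.04 0.33 0.05] J [  0.  10. 119.  -3.  31.  98.]
10 scene (0.091, (np.float64(81.1), np.float64(-48.7)), np.float32(32.6))
10 top (0.098, (np.float64(82.4), np.float64(-49.1)), np.float32(22.7))
shift [0.694 0.019 0.001] turn [0.001 0.006 0.002]  steps 0.5 0.0
shift [1.428 0.019 0.098] turn [0.001 0.006 0.002]  steps 1.0 0.0
shift [2.013 0.019 0.455] turn [0.001 0.006 0.002]  steps 1.5 0.0
shift [2.34  0.019 0.871] turn [0.001 0.006 0.002]  steps 1.8 0.0
shift [2.512 0.019 1.263] turn [0.001 0.006 0.002]  steps 2.0 0.0
```

View pics/r_s.png

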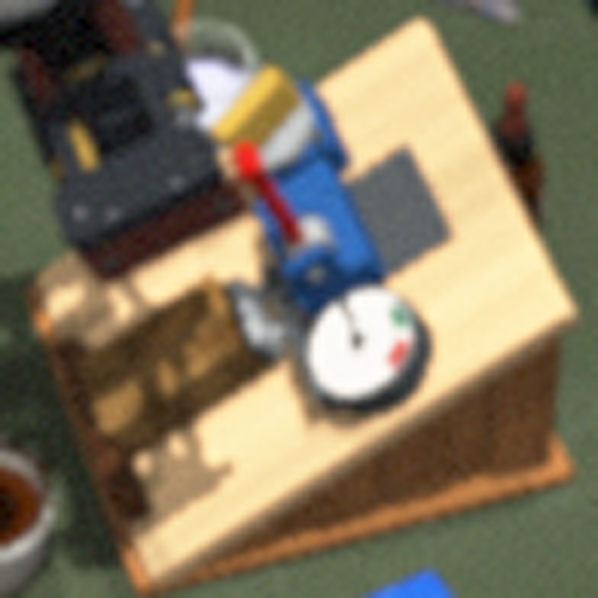

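View pics/r_t.png

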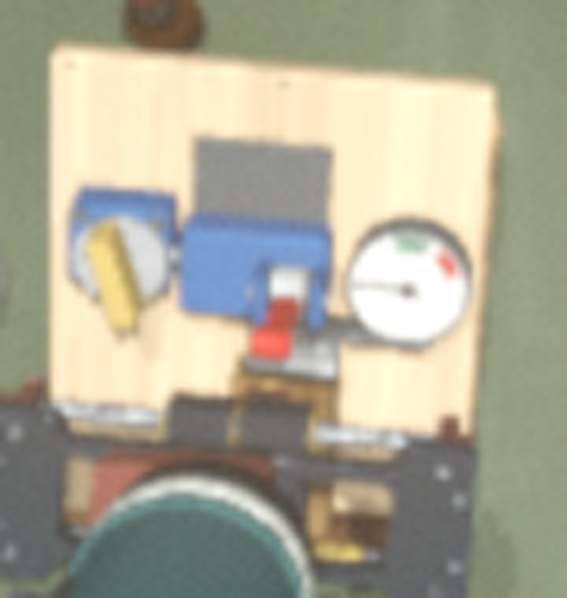

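Call:
{"op": "move_arm", "data": {"moves": [[0,0.3,0.08,0,0,0,0],[0,0.5,0.08,0,0,0,0],[0,0.65,0.08,0,0,0,0],[0,0.8,0.08,0,0,0,0],[0,0.95,0.08,0.02,0,0,0],[0,1.1,0.08,0.04,0,0,0],[0,1.25,0.08,0.07,0,0,0],[0,1.4,0.08,0.1,0,0,0],[0,1.43,0.08,0.1,0,0,0],[0,1.43,0.08,0.1,0,0,0]]}}

```text
clock: 29.5
tcp_pos: [0.5396, 0.0535, 0.1774]
eef_rot: [180.0, -20.0, -4.9]
contact_force: [-0.9, -0.1, -0.2]
finger_gap: 0.0003
```

```bash
python3 dial.py 11;  python3 needle.py 2.6 11; for a in "117 -3.3 88" "124.5 -3.3 74" "127.5 -3.3 61.5" ; do python3 gs.py $a 10 180 | tail -1; done
python3 - <<'E'
from h import *
crop(cv2.imread("pics/raw_11_scene.png"),"scene",222,140,98,98,6.1,[],"pics/u_s.png")
E
```

```text
t 29.6 tcp [0.5396 0.0535 0.1776] rot [180.  -20.   -4.9] gap 0.6
 seat [101.9  -3.4 101.4] F seat [-0.89  0.36  0.69] Tq [0.02 0.48 0.03] J [ -1.  12. 114.  -3.  34.  96.]
11 scene (0.549, (np.float64(80.5), np.float64(-48.1)), np.float32(25.3))
11 top (0.614, (np.float64(85.2), np.float64(-47.4)), np.float32(22.5))
shift [ 0.572 -0.003  0.353] turn [0.001 0.001 0.002]  steps 0.5 0.0
shift [ 0.899 -0.003  0.769] turn [0.001 0.001 0.002]  steps 0.9 0.0
shift [ 1.07  -0.003  1.162] turn [0.001 0.001 0.002]  steps 1.1 0.0
```

View pics/u_s.png

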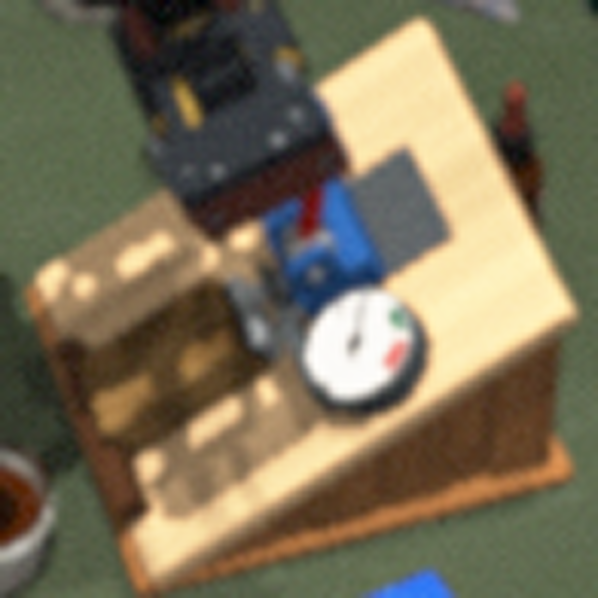

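Call:
{"op": "move_arm", "data": {"moves": [[0,0.15,0,0.07,0,0,0],[0,0.3,0,0.15,0,0,0],[0,0.45,0,0.25,0,0,0],[0,0.57,0,0.35,0,0,0],[0,0.69,0,0.48,0,0,0],[0,0.8,0,0.62,0,0,0],[0,0.9,0,0.77,0,0,0],[0,0.97,0,0.9,0,0,0],[0,1.03,0,1.04,0,0,0],[0,1.07,0,1.13,0,0,0]]}}

```text
clock: 30.43
tcp_pos: [0.5812, 0.05, 0.1564]
eef_rot: [180.0, -20.0, -4.9]
contact_force: [-14.7, 0.6, 20.2]
finger_gap: 0.0007
```

```bash
python3 dial.py 12;  python3 needle.py 2.6 12; for a in "127.5 -3.3 60" "127.5 -3.3 58" ; do python3 gs.py $a 10 180 | tail -1; done
python3 - <<'E'
from h import *
crop(cv2.imread("pics/raw_12_scene.png"),"scene",222,140,98,98,6.1,[],"pics/v_s.png")
E
```

```text
t 30.53 tcp [0.581  0.05   0.1569] rot [180.  -20.   -4.8] gap 0.6
 seat [127.5  -3.4  62.7] F seat [-2.48  0.59 13.35] Tq [ 0.02  1.16 -0.06] J [ -1.  17. 110.  -2.  33.  96.]
12 scene (0.21, (np.float64(76.6), np.float64(-36.7)), np.float32(38.2))
12 top (-0.015, (np.float64(79.4), np.float64(-34.9)), np.float32(60.9))
shift [ 0.014 -0.003  0.088] turn [0.002 0.006 0.003]  steps 0.1 0.0
shift [ 0.026 -0.003  0.154] turn [0.002 0.006 0.003]  steps 0.1 0.0
```

View pics/v_s.png

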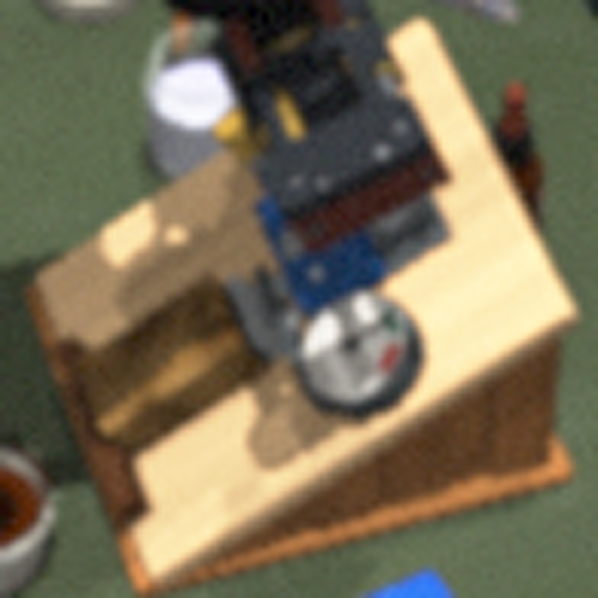

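Call:
{"op": "move_arm", "data": {"moves": [[0,0.01,0,0.03,0,0,0],[0,0.02,0,0.06,0,0,0],[0,0.02,0,0.06,0,0,0],[0,0.02,0,0.06,0,0,0],[0,0.02,0,0,0,0,0],[0,0,0,-0.3,0,0,0],[0,-0.3,0,-1,0,0,0],[0,-0.8,0,-2,0,0,0],[0,-1.5,0,-3,0,0,0],[0,-2.5,0,-3.5,0,0,0]]}}

```text
clock: 31.37
tcp_pos: [0.4787, 0.059, 0.2347]
eef_rot: [-180.0, -20.5, -4.9]
contact_force: [-0.2, 0.4, 1.0]
finger_gap: 0.0002
```

Call:
{"op": "move_arm", "data": {"moves": [[0,-1,-0.5,0,0,0,0],[0,-1.5,-1.2,0,0,0,0],[0,-2,-2.4,0,0,0,0],[0,-2,-3.6,0,0,0,0],[0,-2,-4.8,0,0,0,0],[0,-2,-5.5,0,0,0,0],[0,-2,-5.5,0,0,0,0],[0,-2,-5.5,0,0,0,0],[0,-2,-5.5,0,0,0,0],[0,-2,-5.5,0,0,0,0]]}}

```text
clock: 32.2
tcp_pos: [0.4367, 0.2271, 0.2138]
eef_rot: [-180.0, -20.5, -4.9]
contact_force: [-0.1, -0.7, -0.7]
finger_gap: 0.0002
```

```bash
python3 dial.py 13;  python3 needle.py 2.6 13
python3 - <<'E'
from h import *
crop(cv2.imread("pics/raw_13_scene.png"),"scene",222,140,98,98,6.1,[],"pics/w_s.png")
crop(cv2.imread("pics/raw_13_top.png"),"top",198,165,90,95,6.3,[],"pics/w_t.png")
E
```

```text
t 32.3 tcp [0.4368 0.227  0.2138] rot [-180.   -20.6   -5. ] gap 0.4
 seat [ 18.6 160.7 191.3] F seat [ 0.07 -0.06 -0.33] Tq [ 0.    0.25 -0.02] J [ 27.   7. 114. -16.  42. 133.]
13 scene (1.448, (np.float64(77.7), np.float64(-48.4)), np.float32(36.8))
13 top (1.512, (np.float64(80.8), np.float64(-48.2)), np.float32(41.4))
```

View pics/w_s.png

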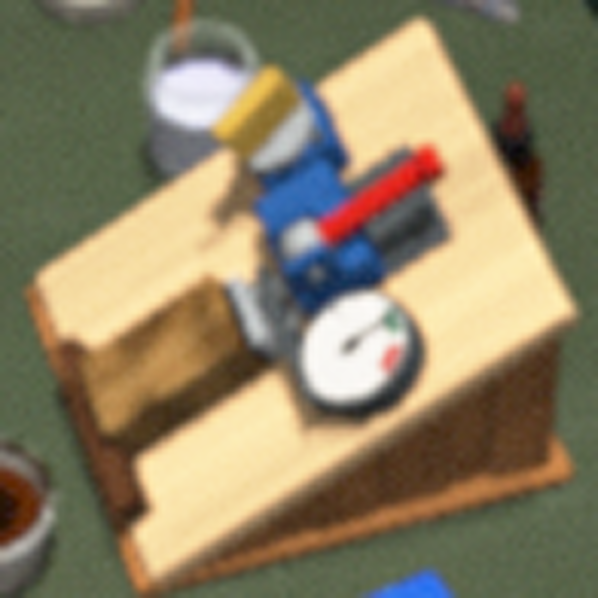

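View pics/w_t.png

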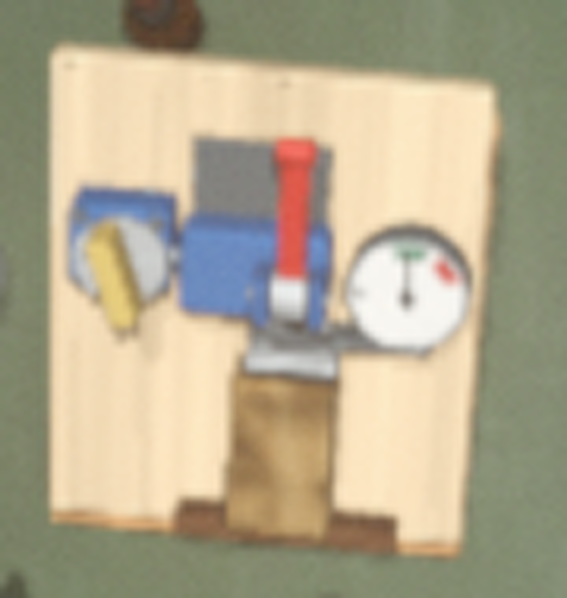

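Run:
```python
exec(open('tri.py').read().split("F=dict")[0])
for nm,a,b in(("tipend",T0(295,150),S0(430,162)),("base",T0(288,285),S0(302,237)),("blkLowL",T0(228,528),S0(108,440)) ):
    P,e=tri(a,b); print(nm,((P-p[:3])@M*1000).round(1),e.round(2))
for n in("top","scene"):
  for z in(36,44): print(n,z,[((proj(n,seat([82-1+66*1,-2,z]))[0]+.5-o)*k).round(0) for o,k in [((198,165),6.3) if n=="top" else ((222,140),6.1)]])
```

```text
tipend [1.478e+02 1.000e-01 3.580e+01] 0.01
base [85.2  1.  38.2] 0.9
blkLowL [-66.5  28.9 -32.9] 2.21
top 36 [array([300., 152.])]
top 44 [array([298., 160.])]
scene 36 [array([430., 166.])]
scene 44 [array([422., 157.])]
```

Triangulating the lever tip puts it at z≈36 mm above the deck, which is where a fully flipped lever should lie. The needle is mid-green and nothing is being touched, so I'm handing in.

```bash
python3 -c "
from h import *
show(); print(env.finish_job())"
```

```text
t 32.3 tcp [0.4368 0.227  0.2138] rot [-180.   -20.6   -5. ] gap 0.4
 seat [ 18.6 160.7 191.3] F seat [ 0.07 -0.06 -0.33] Tq [ 0.    0.25 -0.02] J [ 27.   7. 114. -16.  42. 133.]
the job is handed in; nothing more can be done
None
```

The block is clamped on the rest with the lever flipped fully over and the needle in the green. I handed the job in at 32.3 s; it reports no verdict.

**What I did**
- **Block:** My first approach, square to the deck, ran into a joint limit. I set the block back down, regripped it with the tool tilted 18°, laid it on the deck, slid it down until it stopped against the backstop, and let go.
- **Nut:** I turned it about 150° clockwise in steps, until the needle stood about 0.15 rad off zero with the lever still open.
- **Lever:** I pushed it over to its stop, then moved the arm clear.

**Last checks**
- **Needle:** It read about 1.45 rad in the scene view and 1.51 in the top view, or about 1.5 to 1.6 after correcting for the zero offset. That is inside the green band (1.28 to 1.92), and no picture showed it near the red.
- **Lever:** The tip came out about 36 mm above the deck, which is where a fully flipped lever lies.
- **Block:** Both pictures show it flat, lengthwise, centred on the jaw and against the backstop. I judged its end position from the stop I felt and from the pictures; one attempt to measure a block corner gave an unusable result.
- **Bystanders:** The jar, dropper bottle and ramekin look unmoved where they are visible; I did not measure them.
- **Disagreement:** My first camera estimate of the rest was about 3 mm off both up the slope and in height compared with where the block made contact, so I corrected it from the contact. About 3 mm of sideways error remained.

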